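Unjam the mill feeder and charge the grinding bowl

ROBOT

A 6-joint arm with a two-finger parallel gripper is mounted at the origin on a cart in front of the work surface, level with it; the furniture and walls round the work are solid. World frame = base frame: x ahead of the robot, y to its left, z up, the work surface at z = 0. Lengths are in m, angles in rad, forces in N, time in s.
With the tool pointing down it reaches from about 0.35 to 0.925 m from the base axis. Payload 6.4 kg.
Tool frame: the origin (TCP) lies midway between the tips of the shut fingers; the grasp point (between the pads) lies manip.tcp_to_grasp behind it (manip.tcp_to_grasp is the distance from the TCP to the grasp point, in m); z points along the fingers, y is the line along which they close (so a half turn about z gives the same grasp; the last joint's range is limited). The gripper opens to 85 mm and grips with 20 to 120 N. Pads are 22 mm wide; open, the fingers measure 114 mm over their backs; the gripper's body (76 mm by 85 mm) begins 54 mm behind the grasp point. The pads swing forward as they close: fully open they stand 13 mm farther back than shut.
Start: joints at [0.976, 0.245, 1.558, -0, 1.339, -0.174], TCP at [0.266, 0.593, 0.231] pointing down, gripper open.
Joint ranges: [-3.13, 3.13], [-1.02, 2.26], [0.13, 2.54], [-0.95, 4.09], [0.21, 2.88], [-2.74, 2.74]. Speed limits (rad/s): [2.57, 2.57, 3.14, 3.14, 3.14, 3.14].

INTERFACE

Orientations are given as a unit quaternion [x, y, z, w].
In Python, from bench import manip gives the robot as it stands.
- The arm moves only by the tool carry_out, never from a script. Its argument "moves" is a list that holds one entry, the list of rows, each a list of 5 numbers: the opening, from -1 (shut) to 1 (fully open), then the shift along the tool's x, y, z as a fraction of full scale, then the turn about the tool's z as a fraction of full scale. A call has 1 to 8 rows; each row shifts and turns the commanded pose from where the row before left it, along the tool's axes as they then stand; what a row does not reach is not made up. Full scale, the value 1, is 30 mm for a shift and 5 degrees for a turn. A row lasts 1/12 s, in which the tool goes at most 41.7 mm and 7.16 degrees, less where a joint would pass 70% of its speed; a pose out of reach is approached as far as the arm can. A call with a number of a shift or a turn outside -1 to 1 is refused whole. A call with a gripper value outside its range is refused whole. The fingers move at their own pace and stop on an object; the grip force is fixed at half the most. Time passes only in rows, so rows that do not move let the fingers close. It gives the time, the measured TCP pose, the force, the opening and the grip force at its end, in the units of the state.
- manip.observe(): the state, without advancing time (a new reading comes with each control period).
- manip.grab_frame(name): name is "scene" or "top" or "wrist"; returns the picture (420x560x3 uint8, red, green, blue); there is no depth.
- manip.camera_model(name): a dict with "fx", "fy", "cx", "cy" (pixels), "R" (3x3) and "t" (3): a world point X has camera coordinates R X + t. Camera axes: x right, y down, z forward; pixel columns grow to the right and rows downward; lengths in m; the calibration is good to about 2 mm. The wrist camera is an equidistant fisheye: a pixel r from the principal point sees the ray r / f radians off the axis. A picture is of the moment at which its call begins: read the wrist's pose just before it. camera_model takes no time and is no camera call; for the wrist camera it gives the pose at the moment of the call.
- manip.job_done(): hands the job in; it is judged then, once.
The state is a dict: "time": time; "joints": joint angles; "qvel": joint speeds; "joint_torque": joint torques, N m; "ee_pos": TCP position; "eef_rot": TCP orientation; "wrist_force": force on the tool from outside, world axes, zero at the start; "ft_torque": the same for the moment, N m; "grip_width": finger opening in m; "grasp_force": force on a finger pad.
Only numpy, scipy, OpenCV 4.12 (cv2) and the standard library are available. Lean on these libraries where they do the work, as an engineer would, in place of code of your own. Each camera call takes 0.05 s, during which the arm holds its last target. There are 200 camera calls.

TASK

The grinding puck has stuck in the mouth of the sloping feeder and holds back the balls: push it back up the slope, out from under the two guard bars, so that it no longer blocks the mouth. Nudge loose any balls that still lock together behind it, let every ball run out through the mouth into the trough in front before you load anything, then put the puck and all the balls into the grinding bowl and close the bowl with its lid, seated level all round. Leave the lab bottle and the small amber vial where they stand.

Things in the scene. Friction and masses are not known exactly. Their poses are not given: they have to be found in the camera images.
- feeder: Fixed metal feeder. Origin on the bench under the line of the mouth, 85 mm right of the left side wall; x points level and up the slope (away from the robot at yaw 0), y left, z up. Its floor rises 9 degrees toward +x: hopper behind the mouth line (x > 0), trough before it. The polished balls roll freely on it; the puck stays by friction where it is pushed
- feeder_mouth (a point): Middle of the mouth, on the floor, 40 mm above the bench, 58 mm left of the feeder's origin: a gap 54 mm wide between the left side wall (inner face at y = 85 mm) and the end of a 26 mm high cross wall, through which the balls leave. Balls may lock in an arch at it or in the hopper; pushing one of them 30 to 40 mm back up with a fingertip frees them
- feeder_hopper (a point): Middle of the hopper's floor, 110 mm up the slope from the mouth line. The hopper is 140 mm wide inside (y -55 to 85 mm), 219 mm long, with walls 26 mm above its floor; a slanting wall runs from the mouth's right edge to the right side wall 112 mm uphill and leads the balls to the mouth
- feeder_bars (a point): Midway between the uphill ends of two 6 mm guard bars that start at the mouth's two edges, run up the slope 61 mm above the floor at y = 26 and 85 mm, and end here. Too close together to lift the puck between them; a closed gripper can go between them and through the mouth if its wide side lies along the slope. With its origin at x = 80 mm or more in the feeder's frame the puck can be lifted
- feeder_trough (a point): On the trough's lowest line, 100 mm before the mouth line, 20 mm above the bench. It runs along y, falls 2.5 degrees to the right; an 8 mm pin 30 mm high stands on it at y = -91 mm. Balls gather in a row left of the pin, some behind. Floor rises 9 degrees to the mouth, 13 to a 50 mm high front wall 49 mm away. Inside y = -125 to 97 mm; a wall from x, y = -77, -121 to -8, -37 mm cuts a corner
- puck: Ceramic cylinder 64 mm in diameter and 52 mm high with rounded edges, about 0.4 kg, standing on the feeder's floor (so leaning 9 degrees with it) and wedged in the mouth, too narrow for it, against the left side wall. Origin at the centre of its underside, z up its axis; starts 25 mm uphill of the mouth line. Its upper 26 mm stand above the walls, so it can be gripped across them
- bowl: Open round steel grinding bowl fixed to the bench, 172 mm outside and 160 mm inside diameter, 118 mm high, floor 8 mm thick. Origin at the centre of its underside on the bench, z up
- lid: Steel lid lying on the bench knob up, loose: disc 174 mm in diameter, 8 mm thick, with a locating step 144 mm in diameter and 8 mm high below it and a black knob 32 mm in diameter on top. Origin at the centre of the underside of the step; the knob's grip stands 26 to 46 mm above it. Seated on the bowl its origin is 110 mm above the bench; the step has 8 mm of play all round
- bottle: Bystander: white lab bottle with a screw cap, 51 mm in diameter, 100 mm high, standing on the bench; origin at the centre of its underside
- vial: Bystander: small amber vial with a dark cap, 31 mm in diameter, 66 mm high, standing on the bench; origin at the centre of its underside
- ball_1: White ceramic ball 46 mm in diameter, about 0.12 kg, origin at its centre; four or five balls are present (ball_1 to ball_3 always), at first in the hopper behind the puck
- ball_2: White ceramic ball 46 mm in diameter, about 0.12 kg, origin at its centre; four or five balls are present (ball_1 to ball_3 always), at first in the hopper behind the puck
- ball_3: White ceramic ball 46 mm in diameter, about 0.12 kg, origin at its centre; four or five balls are present (ball_1 to ball_3 always), at first in the hopper behind the puck
- ball_4: White ceramic ball 46 mm in diameter, about 0.12 kg, origin at its centre; four or five balls are present (ball_1 to ball_3 always), at first in the hopper behind the puck
- ball_5: White ceramic ball 46 mm in diameter, about 0.12 kg, origin at its centre; four or five balls are present (ball_1 to ball_3 always), at first in the hopper behind the puck
Mind the look-alikes: they are no part of the job. Leave any green look-alike of the ball_5 alone.

How it is judged:
By the outcome, as a careful person would: the job done as asked, in the order asked, and still so for the second after the job is handed in, with the robot touching nothing.
Of ball_4, ball_5 only 1 to 2 are there at a start; the rules pass over those that are not, and their reading is None.
At some moment in a run one of lid may be knocked a few centimetres aside while the robot is not near it.
It also fails if it takes over 210 s, if anything falls off the work surface, if the arm or the gripper's body presses on something with over 40 N, if the wrist force passes 120 N, or if a joint passes its speed limit or range.

## Working session

There is one attempt and no reset: what is moved stays moved. The work goes in short steps, Python scripts to look and compute and a tool call to move; the robot and the scene stay as the last step left them, time stands still between calls to the robot, and variables do not carry over. Pictures are saved under pics/ and viewed, at most 14 in all, crops included, and the job is handed in when it is done.

Besides the shell and the picture viewer there is one more tool, called after "Request:" in YAML: its name, and indented under it one key for each argument. carry_out: Moves the arm, as the interface text tells. Shift numbers are shares of 30 mm and turn numbers shares of 5 degrees, none past 1 either way. Its arguments: {"type":"object","properties":{"moves":{"type":"array"}},"required":["moves"]}

```bash
ls; mkdir -p pics; python3 - <<'E'
from bench import manip
import cv2,numpy as np
print(manip.observe(), manip.tcp_to_grasp)
for n in ("scene","top"):
    cv2.imwrite(f"pics/{n}0.png",manip.grab_frame(n)[:,:,::-1])
    print(n,manip.camera_model(n))
E
```

```text
pics
{'time': 0.0, 'joints': array([ 9.75878624e-01,  2.45803847e-01,  1.55904028e+00,  2.27690965e-05,
        1.33868637e+00, -1.74072317e-01]), 'qvel': array([-1.78170794e-03,  1.83790482e-03,  2.07875671e-03,  5.64618837e-04,
        3.88693578e-04, -7.34739586e-05]), 'joint_torque': array([ 8.34233797e-04, -4.29502416e+01, -3.26127255e+01, -8.22026163e-05,
        5.27699303e-03,  7.03944875e-05]), 'ee_pos': array([0.26519787, 0.59282123, 0.23017274]), 'eef_rot': array([ 2.08875762e-01,  9.77941704e-01, -8.94020411e-04, -3.73700402e-04]), 'wrist_force': array([0.32063276, 0.61859708, 0.5475658 ]), 'ft_torque': array([-0.04452518, -0.06471946,  0.01747652]), 'grasp_force': 0.0, 'grip_width': 0.08544713261042503} 0.0187
scene {'fx': 537.3018585895404, 'fy': 537.3018585895404, 'cx': 274.8406307900532, 'cy': 215.4236989697352, 'R': array([[ 0.50433173, -0.86341218, -0.01299684],
       [-0.67118777, -0.38249227, -0.63498555],
       [ 0.54328307,  0.32896668, -0.77241468]]), 't': array([-0.33293341,  0.44762023,  1.10118908])}
top {'fx': 449.0540292074921, 'fy': 449.0540292074921, 'cx': 287.3480809595482, 'cy': 214.33824467985758, 'R': array([[-2.61634153e-02, -9.99657556e-01,  4.97135296e-04],
       [-9.98696045e-01,  2.61164360e-02, -4.38650412e-02],
       [ 4.38370364e-02, -1.64414635e-03, -9.99037342e-01]]), 't': array([-0.03388234,  0.60819505,  1.12249531])}
```

View pics/scene0.png

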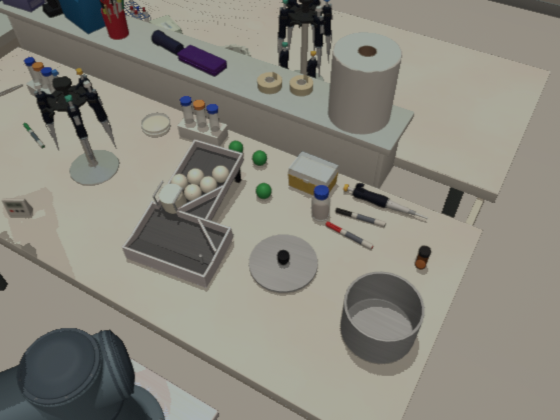

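View pics/top0.png

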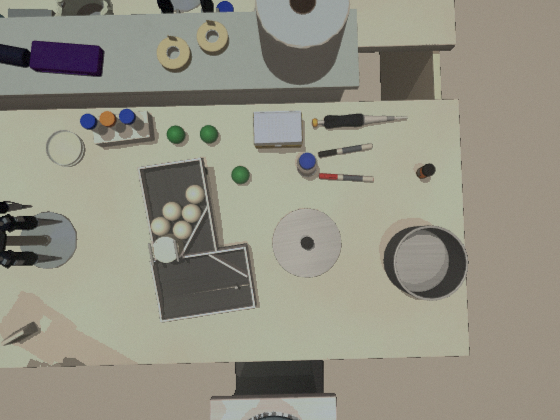

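The scene shows the feeder left of centre, with the puck at top-image pixel (165,250) and five white balls behind it. The lid is at (307,243), the bowl at (425,263), and the green look-alikes, bottle (307,163) and vial (427,172) are outside the feeder. Next I'll take a closer crop of the feeder.

```bash
cat > h.py <<'E'
from bench import manip
import cv2,numpy as np
from scipy.spatial.transform import Rotation as Ro
def ray(n,u,v,m=None):
    m=m or manip.camera_model(n); x=(u-m['cx'])/m['fx']; y=(v-m['cy'])/m['fy']
    if n=='wrist':
        r=np.hypot(x,y); s=np.sin(r)/r if r>1e-9 else 1; d=np.array([x*s,y*s,np.cos(r)])
    else: d=np.array([x,y,1.])
    R=np.array(m['R']);return -R.T@np.array(m['t']),R.T@d
def onz(n,u,v,z,m=None):
    c,d=ray(n,u,v,m); return c+d*(z-c[2])/d[2]
def proj(n,X,m=None):
    m=m or manip.camera_model(n); p=np.array(m['R'])@X+np.array(m['t'])
    if n=='wrist':
        r=np.hypot(p[0],p[1]); k=np.arctan2(r,p[2])/max(r,1e-9); return np.array([m['cx']+m['fx']*p[0]*k,m['cy']+m['fy']*p[1]*k])
    return np.array([m['cx']+m['fx']*p[0]/p[2],m['cy']+m['fy']*p[1]/p[2]])
E
python3 - <<'E'
from h import *
im=cv2.imread('pics/top0.png')
c=cv2.resize(im[150:330,125:265],None,fx=3.3,fy=3.3,interpolation=cv2.INTER_CUBIC)
cv2.imwrite('pics/crop0.png',np.clip(c*1.5,0,255).astype(np.uint8)); print(c.shape)
for n,u,v,z in [('lid',307,243,.046),('bowl',425,263,.118),('bottle',307,163,.1),('vial',427,172,.066)]: print(n,onz('top',u,v,z))
E
```

```text
(594, 462, 3)
lid [ 0.53414941 -0.09601169  0.046     ]
bowl [ 0.4829921  -0.36120679  0.118     ]
bottle [ 0.72271622 -0.09892043  0.1       ]
vial [ 0.69857427 -0.39056435  0.066     ]
```

View pics/crop0.png

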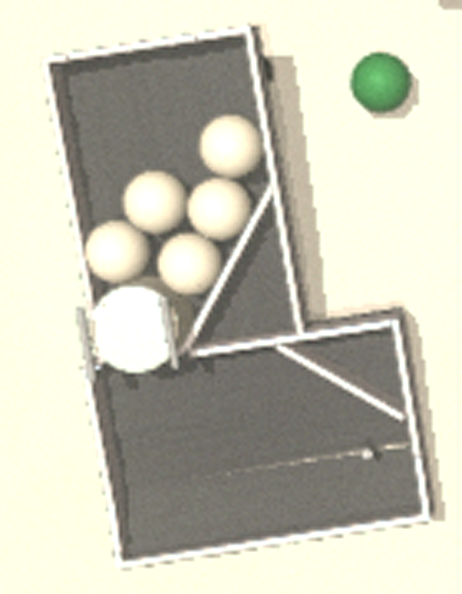

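The crop shows clear feeder corners: back-left (65,63), back-right (248,40), mouth edge (190,352), right junction (300,332) and pin (369,453). I'll fit the feeder pose from these.

```bash
python3 - <<'E'
from h import *
P=[((62,62),(216,85,100)),((249,38),(216,-55,100)),((190,352),(0,29,66)),((302,332),(0,-57,66)),((369,453),(-100,-91,46)),((122,555),(-149,97,60)),((422,516),(-149,-125,50))]
W=np.array([onz('top',u/3.3+125,v/3.3+150,f[2]/1000)[:2] for (u,v),f in P])*1000
F=np.array([f[:2] for _,f in P],float)
Fm,Wm=F.mean(0),W.mean(0);A=(F-Fm).T@(W-Wm);th=np.arctan2(A[0,1]-A[1,0],A[0,0]+A[1,1])
R=np.array([[np.cos(th),-np.sin(th)],[np.sin(th),np.cos(th)]]);t=Wm-R@Fm
print('yaw',np.degrees(th),'t',t);print(np.round(W-(F@R.T+t),1))
def show(n,u,v,z):
    w=onz('top',u,v,z)[:2]*1000; print(n,w.round(),(R.T@(w-t)).round())
show('puck',134/3.3+125,330/3.3+150,.096)
for i,(u,v) in enumerate([(230,146),(155,202),(218,208),(116,250),(188,263)]): show(i,u/3.3+125,v/3.3+150,.075)
E
```

```text
yaw 6.4692562736350085 t [516.44944946 178.67230213]
[[-2.4 -3.2]
 [-4.5  2.7]
 [-3.5 -3. ]
 [-0.8  0.7]
 [ 3.5  1.2]
 [ 6.  -0.5]
 [ 1.8  2. ]]
puck [528. 237.] [18. 57.]
0 [658. 171.] [140. -24.]
1 [619. 226.] [107.  36.]
2 [614. 180.] [97. -9.]
3 [585. 255.] [77. 68.]
4 [574. 203.] [60. 18.]
```

Request:
carry_out:
  moves:
    - [[-1,0,0,0,0.99],[-1,0,0,0,0.99],[-1,0,0,0,0.99],[-1,0,0,0,0.99],[-1,0,0,0,0.99],[-1,0,0,0,0.99],[-1,0,0,0,0.99],[-1,0,0,0,0.99]]

```text
time: 0.77
ee_pos: [0.2653, 0.593, 0.2306]
eef_rot: [0.53, 0.848, -0.001, -0.0]
wrist_force: [0.3, 0.2, -0.1]
grip_width: -0.0002
grasp_force: 0.0
```

Request:
carry_out:
  moves:
    - [[-1,0,0,0,0.99],[-1,0,0,0,0.99],[-1,0,0,0,0.99],[-1,0,0,0,0.99],[-1,-0.98,0.38,0,0],[-1,-0.98,0.38,0,0],[-1,-0.98,0.38,0,0],[-1,-0.98,0.38,0,0]]

```text
time: 1.43
ee_pos: [0.3241, 0.4802, 0.2306]
eef_rot: [0.666, 0.746, -0.001, 0.0]
wrist_force: [-0.3, 0.0, 1.4]
grip_width: -0.0
grasp_force: 0.0
```

Request:
carry_out:
  moves:
    - [[-1,-0.98,0.38,0,0],[-1,-0.98,0.38,0,0],[-1,-0.98,0.38,0,0],[-1,-0.98,0.38,0,0],[-1,-0.98,0.38,0,0],[-1,-0.98,0.38,0,0],[-1,-0.98,0.38,0,0],[-1,-0.98,0.38,0,0]]

```text
time: 2.1
ee_pos: [0.4415, 0.2567, 0.2309]
eef_rot: [0.666, 0.746, -0.0, -0.0]
wrist_force: [0.8, 0.5, -0.1]
grip_width: -0.0001
grasp_force: 0.0
```

Request:
carry_out:
  moves:
    - [[-1,-0.98,0.38,0,0],[-1,0,0,0,0],[-1,0,0,0,0]]

```text
time: 2.35
ee_pos: [0.4563, 0.2291, 0.2309]
eef_rot: [0.667, 0.745, -0.0, -0.0]
wrist_force: [-0.4, -0.6, 0.5]
grip_width: -0.0001
grasp_force: 0.0
```

```bash
python3 - <<'E'
from h import *
m=manip.camera_model('wrist');print(m)
im=manip.grab_frame('wrist')[:,:,::-1].copy()
th=np.radians(6.47);R=np.array([[np.cos(th),-np.sin(th)],[np.sin(th),np.cos(th)]])
for f in [(0,31,66),(0,85,66),(0,-55,66),(216,85,100),(17,53,96),(-100,-91,46),(-149,97,60)]:
    w=np.r_[R@np.array(f[:2])+[516.4,179.7],f[2]]/1000
    p=proj('wrist',w,m); print(f,p)
    cv2.circle(im,tuple(int(x) for x in p),3,(0,0,255),1)
cv2.imwrite('pics/w1.png',im)
E
```

```text
{'fx': 325.19226210127806, 'fy': 325.19226210127806, 'cx': 281.63817029628166, 'cy': 212.39193942387328, 'R': array([[ 9.93897602e-01,  1.10305505e-01, -5.01733553e-04],
       [ 1.04544678e-01, -9.40519859e-01,  3.23253470e-01],
       [ 3.51847467e-02, -3.21333302e-01, -9.46312286e-01]]), 't': array([-0.47883263,  0.12728593,  0.43878784])}
(0, 31, 66) [335.02519937 216.59390839]
(0, 85, 66) [337.43802474 163.99185247]
(0, -55, 66) [330.18084979 288.90316293]
(216, 85, 100) [532.17026724 178.70393359]
(17, 53, 96) [359.45764303 204.83979821]
(-100, -91, 46) [244.39081969 305.1324488 ]
(-149, 97, 60) [186.36138132 152.41029706]
```

View pics/w1.png

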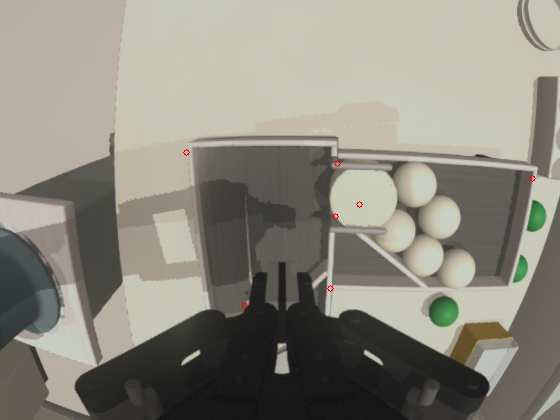

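The wrist view shows the puck at (363,197), the right bar at (331–385,230), the left bar at (331–390,166) and the balls behind. I'll compare these with the fit.

```bash
python3 - <<'E'
from h import *
m=manip.camera_model('wrist')
th=np.radians(6.47);R=np.array([[np.cos(th),-np.sin(th)],[np.sin(th),np.cos(th)]])
for n,u,v,z in [('puck 17,53',363,197,.096),('Rbar end',385,230,.110),('Rbar start',331,230,.101),('Lbar start',331,165,.101),('Lbar end',390,167,.11),('back left 216 85',533,168,.1),('back R 216 -55',511,285,.1),('trough FL',191,140,.06),('cross R 0 -55',328,289,.066)]:
    w=onz('wrist',u,v,z,m)[:2]*1000; print(n,w.round(),(R.T@(w-[516.4,179.7])).round())
print(proj('wrist',manip.observe()['ee_pos'],m))
E
```

```text
puck 17,53 [529. 243.] [19. 62.]
Rbar end [551. 219.] [39. 35.]
Rbar start [503. 210.] [-9. 32.]
Lbar start [494. 269.] [-12.  91.]
Lbar end [544. 276.] [38. 93.]
back left 216 85 [718. 301.] [214.  98.]
back R 216 -55 [743. 160.] [223. -45.]
trough FL [361. 273.] [-144.  110.]
cross R 0 -55 [520. 126.] [ -3. -54.]
[281.30273313 279.69136152]
```

Request:
carry_out:
  moves:
    - [[-1,0.1,0,0.9,-0.3],[-1,0,0,1,0],[-1,0,0,1,0],[-1,0,0,1,0],[-1,0,0,1,0],[-1,0,0,0.9,0],[-1,0,0,0.35,0],[-1,0,0,0,0]]

```text
time: 3.07
ee_pos: [0.4527, 0.2336, 0.044]
eef_rot: [0.656, 0.755, -0.003, -0.002]
wrist_force: [-0.3, 0.3, 0.6]
grip_width: 0.0
grasp_force: 0.0
```

Request:
carry_out:
  moves:
    - [[-1,0,0.3,-0.05,0],[-1,0,0.3,-0.05,0],[-1,0,0.3,-0.05,0],[-1,0,0.3,-0.05,0],[-1,0,0.3,-0.05,0]]

```text
time: 3.48
ee_pos: [0.498, 0.2394, 0.0555]
eef_rot: [0.656, 0.755, -0.004, -0.003]
wrist_force: [-21.7, -4.7, 17.0]
grip_width: -0.0001
grasp_force: 11.4
```

Request:
carry_out:
  moves:
    - [[-1,0,-0.6,0,0],[-1,0,0,-0.5,0],[-1,0,0.3,-0.05,0],[-1,0,0.3,-0.05,0],[-1,0,0.3,-0.05,0],[-1,0,0.2,-0.03,0]]

```text
time: 3.98
ee_pos: [0.513, 0.2417, 0.0755]
eef_rot: [0.656, 0.755, -0.004, -0.004]
wrist_force: [-22.0, -3.3, 17.9]
grip_width: -0.0
grasp_force: 11.4
```

```bash
python3 - <<'E'
from h import *
im=manip.grab_frame('scene')[:,:,::-1]
a=cv2.resize(im[120:300,100:280],None,fx=3,fy=3,interpolation=cv2.INTER_CUBIC)
cv2.imwrite('pics/s2.png',np.clip(a*1.5,0,255).astype(np.uint8))
print(manip.observe()['wrist_force'])
E
```

```text
[-11.74957461  -2.73078698  10.97883493]
```

View pics/s2.png

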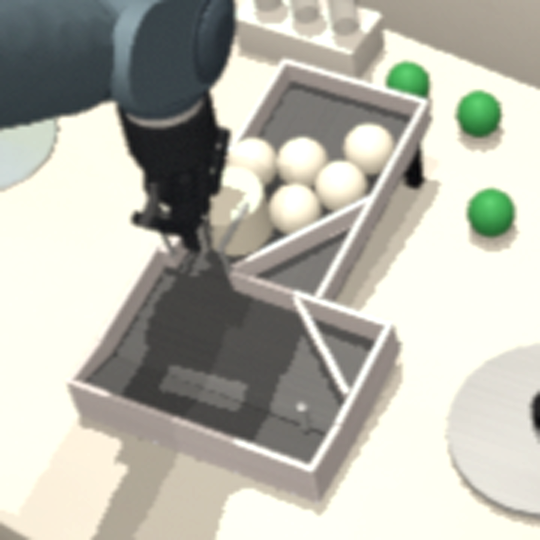

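The view shows the finger behind the puck and the puck moving uphill with the balls. I'll keep pushing.

Request:
carry_out:
  moves:
    - [[-1,0,0.25,-0.04,0],[-1,0,0.25,-0.04,0],[-1,0,0.25,-0.04,0],[-1,0,0.25,-0.04,0]]

```text
time: 4.37
ee_pos: [0.5429, 0.2459, 0.08]
eef_rot: [0.656, 0.755, -0.004, -0.003]
wrist_force: [-16.2, -2.2, 12.7]
grip_width: -0.0002
grasp_force: 8.5
```

Request:
carry_out:
  moves:
    - [[-1,0,0.25,-0.04,0],[-1,0,0.25,-0.04,0],[-1,0,0.25,-0.04,0],[-1,0,0,0,0]]

```text
time: 4.7
ee_pos: [0.5677, 0.2486, 0.0839]
eef_rot: [0.656, 0.755, -0.002, -0.001]
wrist_force: [-7.1, -1.9, 6.8]
grip_width: 0.0001
grasp_force: 4.4
```

```bash
python3 - <<'E'
from h import *
im=manip.grab_frame('scene')[:,:,::-1]
a=cv2.resize(im[120:300,100:280],None,fx=3,fy=3,interpolation=cv2.INTER_CUBIC)
cv2.imwrite('pics/s3.png',np.clip(a*1.5,0,255).astype(np.uint8))
print(manip.observe()['wrist_force'])
E
```

```text
[-7.20606323 -2.08909767  5.87448996]
```

View pics/s3.png

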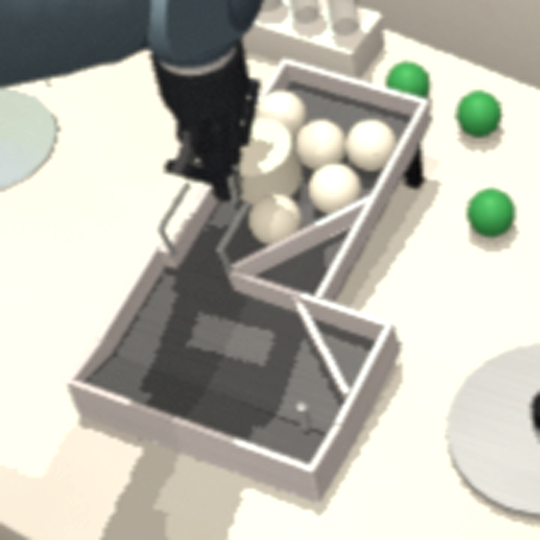

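The puck is now well uphill at about x = 110, and one ball is moving round its right side. I'll lift out and look.

Request:
carry_out:
  moves:
    - [[-1,0,-0.3,0,0],[-1,0,0,-1,0],[-1,0,0,-1,0],[-1,0,0,-1,0],[-1,0,0,-1,0],[-1,0,0,-1,0],[-1,0,-1,0,0],[-1,0,-1,0,0]]

```text
time: 5.42
ee_pos: [0.5012, 0.2395, 0.2366]
eef_rot: [0.656, 0.754, 0.003, 0.002]
wrist_force: [-1.0, 0.4, 0.2]
grip_width: -0.0002
grasp_force: 0.0
```

Request:
carry_out:
  moves:
    - [[1,0,-1,0,0],[1,0,-1,0,0],[1,0,-1,0,0],[1,0,0,0,0],[1,0,0,0,0],[1,0,0,0,0],[1,0,0,0,0],[1,0,0,0,0]]

```text
time: 6.08
ee_pos: [0.4107, 0.2269, 0.2334]
eef_rot: [0.656, 0.754, 0.0, 0.0]
wrist_force: [-0.1, -0.3, 0.1]
grip_width: 0.0854
grasp_force: 0.0
```

```bash
python3 - <<'E'
from h import *
im=manip.grab_frame('top')[:,:,::-1]
c=cv2.resize(im[150:330,125:265],None,fx=3.3,fy=3.3,interpolation=cv2.INTER_CUBIC)
cv2.imwrite('pics/crop4.png',np.clip(c*1.5,0,255).astype(np.uint8))
E
```

```text
(no output)
```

View pics/crop4.png

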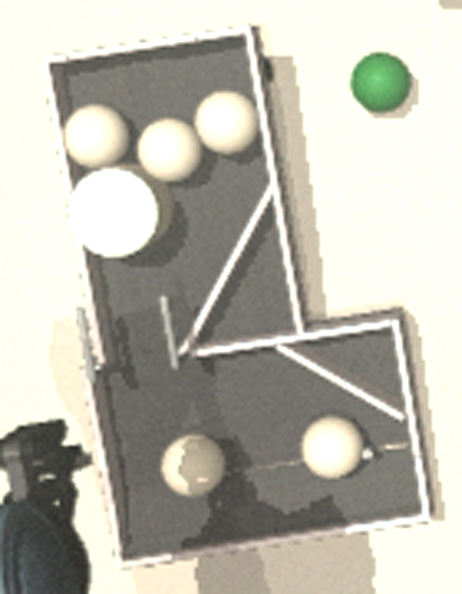

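Two balls have run out to crop (193,465) and (332,447). Three are locked behind the puck at (96,137), (170,150) and (227,122), and the left one is trapped between the wall and the puck. Lifting the puck, which has to come out anyway, will free them; I'll hold it until every ball is out.

```bash
python3 - <<'E'
from h import *
th=np.radians(7.8);R=np.array([[np.cos(th),-np.sin(th)],[np.sin(th),np.cos(th)]]);o=np.array([516.5,184.2])
for n,u,v,z in [('puck',113,212,.108),('b1',96,137,.09),('b2',170,150,.09),('b3',227,122,.09),('t1',193,465,.046),('t2',332,447,.043)]:
    w=onz('top',u/3.3+125,v/3.3+150,z)[:2]*1000; print(n,w.round(),(R.T@(w-o)).round())
E
```

```text
puck [611. 247.] [102.  50.]
b1 [666. 264.] [159.  59.]
b2 [655. 211.] [141.   8.]
b3 [674. 170.] [154. -36.]
t1 [425. 208.] [-87.  36.]
t2 [436. 106.] [-91. -67.]
```

Request:
carry_out:
  moves:
    - [[1,0,0,-0.5,-1],[1,0,0,0,-1],[1,0,0,0,-1],[1,0,0,0,-1],[1,0,0,0,-1],[1,0,0,0,-1],[1,0,0,0,-1],[1,0,0,0,-1]]

```text
time: 6.8
ee_pos: [0.4101, 0.2268, 0.248]
eef_rot: [0.357, 0.934, -0.0, -0.0]
wrist_force: [-0.7, 0.1, -0.3]
grip_width: 0.0853
grasp_force: 0.0
```

Request:
carry_out:
  moves:
    - [[1,0,0,0,-1],[1,0,0,0,-1],[1,0,0,0,-1],[1,0,0,0,-1],[1,0,0,0,-1],[1,0,0,0,-1],[1,0,0,0,-1],[1,0,0,0,-1]]

```text
time: 7.47
ee_pos: [0.4102, 0.2268, 0.248]
eef_rot: [0.016, 1.0, -0.0, -0.0]
wrist_force: [0.4, 0.1, -0.1]
grip_width: 0.0853
grasp_force: 0.0
```

Request:
carry_out:
  moves:
    - [[1,0,0,0,-1],[1,0,0,0,-1],[1,0,0,0,0]]

```text
time: 7.72
ee_pos: [0.4101, 0.2269, 0.248]
eef_rot: [-0.07, 0.998, -0.0, -0.0]
wrist_force: [0.6, -0.4, 0.5]
grip_width: 0.0852
grasp_force: 0.0
```

Request:
carry_out:
  moves:
    - [[1,-0.95,-0.025,0,0],[1,-0.95,-0.025,0,0],[1,-0.95,-0.025,0,0],[1,-0.95,-0.025,0,0],[1,-0.95,-0.025,0,0],[1,-0.95,-0.025,0,0],[1,-0.95,-0.025,0,0],[1,0,0,0,0]]

```text
time: 8.38
ee_pos: [0.6118, 0.2489, 0.2465]
eef_rot: [-0.068, 0.998, -0.0, 0.0]
wrist_force: [-0.0, -0.8, 0.0]
grip_width: 0.0855
grasp_force: 0.0
```

```bash
python3 - <<'E'
from h import *
print(manip.observe()['ee_pos'])
m=manip.camera_model('wrist')
im=manip.grab_frame('wrist')[:,:,::-1].copy()
p=proj('wrist',np.array([.611,.250,.108]),m);print(p)
cv2.circle(im,tuple(int(x) for x in p),3,(0,0,255),1)
cv2.imwrite('pics/w5.png',im)
E
```

```text
[0.6117745  0.24888484 0.24654945]
[281.21607202 197.9829929 ]
```

View pics/w5.png

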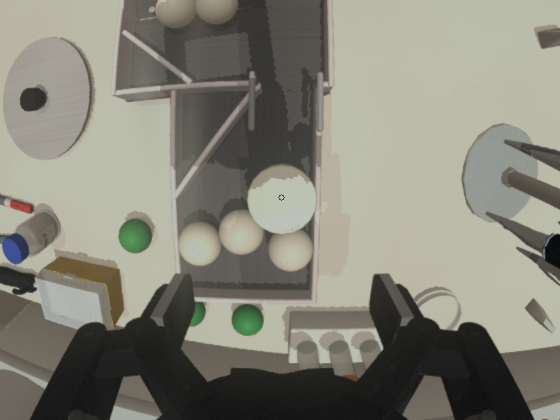

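The puck is centred at (282,199), within 1 px of the prediction, and the balls sit clear of both finger paths. I'll descend and grip.

Request:
carry_out:
  moves:
    - [[1,0,0,1,0],[1,0,0,1,0],[1,0,0,1,0],[1,0,0,1,0],[1,0,0,0.8,0],[1,0,0,0.5,0],[1,0,0,0.2,0],[1,0,0,0,0]]

```text
time: 9.1
ee_pos: [0.6069, 0.2492, 0.0819]
eef_rot: [-0.069, 0.998, -0.0, -0.001]
wrist_force: [0.4, 0.6, 0.6]
grip_width: 0.0855
grasp_force: 0.0
```

Request:
carry_out:
  moves:
    - [[-1,0,0,0,0],[-1,0,0,0,0],[-1,0,0,0,0],[-1,0,0,0,0],[-1,0,0,0,0],[-1,0,0,0,0]]

```text
time: 9.6
ee_pos: [0.6095, 0.2485, 0.0865]
eef_rot: [-0.07, 0.998, -0.001, 0.002]
wrist_force: [-2.2, -4.6, 5.9]
grip_width: 0.0616
grasp_force: 65.2
```

Request:
carry_out:
  moves:
    - [[-1,0,0,-0.3,0],[-1,0,0,-0.4,0],[-1,0,0,-0.6,0],[-1,0,0,-0.8,0],[-1,0,0,-0.8,0],[-1,0,0,-0.8,0],[-1,0,0,-0.8,0],[-1,0,0,-0.8,0]]

```text
time: 10.27
ee_pos: [0.6076, 0.2501, 0.2448]
eef_rot: [-0.07, 0.998, 0.001, 0.001]
wrist_force: [-0.4, 0.6, -3.4]
grip_width: 0.0618
grasp_force: 67.1
```

Request:
carry_out:
  moves:
    - [[-1,0,0,-0.5,0],[-1,0,0,0,0],[-1,0,0,0,0],[-1,0,0,0,0],[-1,0,0,0,0],[-1,0,0,0,0],[-1,0,0,0,0],[-1,0,0,0,0]]

```text
time: 10.93
ee_pos: [0.6076, 0.2493, 0.2562]
eef_rot: [-0.07, 0.998, -0.0, -0.001]
wrist_force: [0.5, -0.4, -2.7]
grip_width: 0.0619
grasp_force: 67.1
```

Request:
carry_out:
  moves:
    - [[-1,0,0,0,0],[-1,0,0,0,0],[-1,0,0,0,0],[-1,0,0,0,0],[-1,0,0,0,0],[-1,0,0,0,0],[-1,0,0,0,0],[-1,0,0,0,0]]

```text
time: 11.6
ee_pos: [0.6079, 0.2493, 0.2571]
eef_rot: [-0.07, 0.998, -0.0, 0.0]
wrist_force: [-0.1, -0.8, -3.0]
grip_width: 0.0619
grasp_force: 67.1
```

```bash
python3 - <<'E'
from h import *
a=manip.grab_frame('scene')[120:300,100:280,::-1]; b=manip.grab_frame('wrist')[:,:,::-1]
a=cv2.resize(a,(420,420),interpolation=cv2.INTER_CUBIC)
cv2.imwrite('pics/c6.png',cv2.resize(np.hstack([np.clip(a*1.5,0,255).astype(np.uint8),b]),(792,340)))
E
```

```text
(no output)
```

View pics/c6.png

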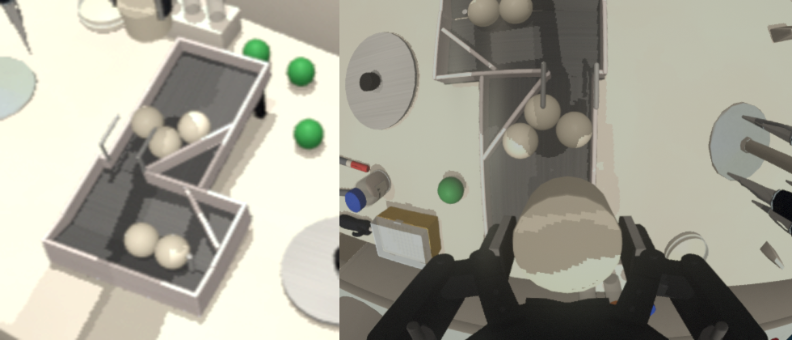

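The three remaining balls have locked in an arch just above the mouth, at wrist-view (543,110), (575,130) and (520,140). I'll set the puck down high in the hopper to free the fingers for nudging.

Request:
carry_out:
  moves:
    - [[-1,-0.8,-0.05,0.3,0],[-1,-0.8,-0.05,0.8,0],[-1,-0.73,-0.05,0.8,0],[-1,0,0,0.8,0],[-1,0,0,0.8,0],[-1,0,0,0.8,0],[-1,0,0,0.5,0],[-1,0,0,0.3,0]]

```text
time: 12.37
ee_pos: [0.6763, 0.2543, 0.101]
eef_rot: [-0.07, 0.998, -0.0, -0.002]
wrist_force: [0.3, -1.0, -4.3]
grip_width: 0.0616
grasp_force: 67.1
```

Request:
carry_out:
  moves:
    - [[-1,0,0,0.1,0],[-1,0,0,0.05,0],[-1,0,0,0,0]]

```text
time: 12.62
ee_pos: [0.6786, 0.2548, 0.1011]
eef_rot: [-0.07, 0.998, 0.0, 0.001]
wrist_force: [0.6, -0.1, -3.6]
grip_width: 0.062
grasp_force: 67.2
```

Request:
carry_out:
  moves:
    - [[-1,0,0,0.06,0],[-1,0,0,0.04,0],[-1,0,0,0,0]]

```text
time: 12.87
ee_pos: [0.6781, 0.2548, 0.0976]
eef_rot: [-0.07, 0.998, 0.0, 0.001]
wrist_force: [-0.3, 0.5, -2.7]
grip_width: 0.0616
grasp_force: 67.3
```

Request:
carry_out:
  moves:
    - [[-1,0,0,0.05,0],[-1,0,0,0.03,0],[-1,0,0,0,0]]

```text
time: 13.12
ee_pos: [0.6783, 0.2548, 0.0975]
eef_rot: [-0.07, 0.998, -0.0, 0.001]
wrist_force: [-6.5, -1.8, 8.6]
grip_width: 0.0617
grasp_force: 68.3
```

Request:
carry_out:
  moves:
    - [[1,0,0,0,0],[1,0,0,0,0],[1,0,0,0,0],[1,0,0,0,0],[1,0,0,-0.6,0],[1,0,0,-1,0],[1,0,0,-1,0],[1,0,0,-1,0]]

```text
time: 13.78
ee_pos: [0.6775, 0.2545, 0.2029]
eef_rot: [-0.07, 0.998, -0.0, -0.0]
wrist_force: [0.4, 0.7, -0.3]
grip_width: 0.0854
grasp_force: 0.0
```

Request:
carry_out:
  moves:
    - [[-1,1,0,-1,0],[-1,1,0,-1,0],[-1,1,0,-0.3,0],[-1,1,0,0,0],[-1,1,0,0,0],[-1,0,0,0,0],[-1,0,0,0,0]]

```text
time: 14.37
ee_pos: [0.5292, 0.2339, 0.2702]
eef_rot: [-0.07, 0.998, 0.0, 0.0]
wrist_force: [1.0, -0.2, 0.1]
grip_width: 0.0005
grasp_force: 0.0
```

```bash
python3 - <<'E'
from h import *
m=manip.camera_model('wrist')
im=manip.grab_frame('wrist')[:,:,::-1].copy(); print(manip.observe()['ee_pos'])
g=cv2.medianBlur(cv2.cvtColor(im,cv2.COLOR_BGR2GRAY),3)
c=cv2.HoughCircles(g,cv2.HOUGH_GRADIENT,1,25,param1=100,param2=18,minRadius=14,maxRadius=32)
th=np.radians(7.8);R=np.array([[np.cos(th),-np.sin(th)],[np.sin(th),np.cos(th)]]);o=np.array([516.5,184.2])
for i,(u,v,r) in enumerate(c[0]):
    w=onz('wrist',u,v,.075,m)[:2]*1000
    f=R.T@(w-o)
    if abs(f[0])<250 and -130<f[1]<110:
        z=63+f[0]*.158 if f[0]>0 else 45; w=onz('wrist',u,v,z/1000,m)[:2]*1000; f=R.T@(w-o)
        print(i,u,v,r,w.round(),f.round()); cv2.circle(im,(int(u),int(v)),int(r),(0,0,255),1); cv2.putText(im,str(i),(int(u),int(v)),0,.5,(255,0,0),1)
cv2.imwrite('pics/w7.png',im)
E
```

```text
[0.5303281  0.23395048 0.27049099]
0 184.5 80.5 19.4 [430. 110.] [-96. -62.]
1 257.5 209.5 20.1 [563. 213.] [50. 22.]
2 293.5 229.5 20.1 [580. 256.] [72. 63.]
3 152.5 280.5 15.5 [668.  94.] [ 138. -110.]
4 229.5 240.5 22.4 [603. 186.] [ 85. -10.]
6 286.5 177.5 31.4 [524. 240.] [15. 55.]
7 222.5 77.5 21.6 [423. 154.] [-97. -17.]
```

View pics/w7.png

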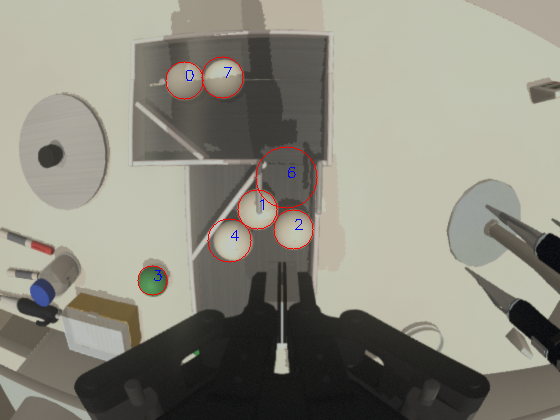

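Balls 1 (50,22) and 2 (72,63), in feeder mm, arch between the slanting wall and the left wall; ball 4 is behind them. I'll rotate back to slope-aligned and push ball 2 uphill.

Request:
carry_out:
  moves:
    - [[-1,0,0,0,1],[-1,0,0,0,1],[-1,0,0,0,1],[-1,0,0,0,1],[-1,0,0,0,1],[-1,0,0,0,1],[-1,0,0,0,1],[-1,0,0,0,1]]

```text
time: 15.08
ee_pos: [0.5317, 0.2339, 0.2702]
eef_rot: [0.278, 0.961, 0.0, 0.0]
wrist_force: [1.1, -0.3, -0.0]
grip_width: -0.0001
grasp_force: 0.0
```

Request:
carry_out:
  moves:
    - [[-1,0,0,0,1],[-1,0,0,0,1],[-1,0,0,0,1],[-1,0,0,0,1],[-1,0,0,0,1],[-1,0,0,0,1],[-1,0,0,0,1],[-1,0,0,0,1]]

```text
time: 15.75
ee_pos: [0.5317, 0.2339, 0.2702]
eef_rot: [0.59, 0.808, 0.0, 0.0]
wrist_force: [-0.2, 0.3, 1.4]
grip_width: 0.0
grasp_force: 0.0
```

Request:
carry_out:
  moves:
    - [[-1,0,0,0,1],[-1,0,0,0,1],[-1,0.35,0.1,0.7,0],[-1,0,0,1,0],[-1,0,0,1,0],[-1,0,0,1,0],[-1,0,0,1,0],[-1,0,0,0,0]]

```text
time: 16.42
ee_pos: [0.5286, 0.2436, 0.1222]
eef_rot: [0.656, 0.754, -0.005, -0.003]
wrist_force: [-0.6, -1.2, -1.3]
grip_width: 0.0001
grasp_force: 0.0
```

Request:
carry_out:
  moves:
    - [[-1,0,0,1,0],[-1,0,0,1,0],[-1,0,0.3,0,0],[-1,0,0.3,-0.05,0],[-1,0,0.3,-0.05,0],[-1,0,0.4,-0.06,0],[-1,0,0.4,-0.06,0]]

```text
time: 17.0
ee_pos: [0.5859, 0.2525, 0.0797]
eef_rot: [0.656, 0.755, 0.002, 0.002]
wrist_force: [-1.1, -0.1, 1.1]
grip_width: 0.0001
grasp_force: 0.6
```

Request:
carry_out:
  moves:
    - [[-1,0,0,-1,0],[-1,0,0,-1,0],[-1,0,0,-1,0],[-1,0,0,-1,0],[-1,0,0,-1,0],[-1,0,-1,-0.5,0],[-1,0,-1,0,0]]

```text
time: 17.58
ee_pos: [0.5275, 0.2442, 0.2503]
eef_rot: [0.656, 0.754, 0.006, 0.004]
wrist_force: [0.5, -0.3, 0.5]
grip_width: 0.0001
grasp_force: 0.0
```

Request:
carry_out:
  moves:
    - [[-1,0,-1,0,0],[-1,0,0,0,0],[-1,0,0,0,0],[-1,0,0,0,0],[-1,0,0,0,0],[-1,0,0,0,0],[-1,0,0,0,0],[-1,0,0,0,0]]

```text
time: 18.25
ee_pos: [0.4937, 0.2393, 0.2407]
eef_rot: [0.656, 0.755, -0.0, -0.0]
wrist_force: [0.4, 0.2, 0.2]
grip_width: 0.0001
grasp_force: 0.0
```

```bash
cat >> h.py <<'E'
th=np.radians(7.8);RF=np.array([[np.cos(th),-np.sin(th)],[np.sin(th),np.cos(th)]]);OF=np.array([516.5,184.2])
def tofe(w): return RF.T@(np.asarray(w)[:2]*1000-OF)
def balls(n,save=None):
    m=manip.camera_model(n); im=manip.grab_frame(n)[:,:,::-1].copy(); big=cv2.resize(im,None,fx=2,fy=2,interpolation=cv2.INTER_CUBIC)
    g=cv2.medianBlur(cv2.cvtColor(big,cv2.COLOR_BGR2GRAY),5); s=cv2.cvtColor(big,cv2.COLOR_BGR2HSV)
    rr=(14,26) if n=='top' else (26,70)
    c=cv2.HoughCircles(g,cv2.HOUGH_GRADIENT,1,30,param1=100,param2=18,minRadius=rr[0],maxRadius=rr[1])
    out=[]
    for u,v,r in (c[0] if c is not None else []):
        f=tofe(onz(n,u/2,v/2,.06,m)); z=63+f[0]*.158 if f[0]>0 else 45
        w=onz(n,u/2,v/2,z/1000,m); f=tofe(w); iu,iv=int(u),int(v)
        if -150<f[0]<217 and -130<f[1]<100 and g[max(iv-4,0):iv+5,max(iu-4,0):iu+5].mean()>85:
            out.append((w,f)); print((u/2).round(),(v/2).round(),(r/2).round(1),(w*1000).round(),f.round())
            cv2.circle(im,(int(u/2),int(v/2)),int(r/2),(0,0,255),1)
    if save: cv2.imwrite(save,im)
    return out
E
python3 -c "
from h import *
print(manip.observe()['ee_pos']); balls('wrist','pics/w8.png'); print('top');balls('top')"
```

```text
[0.49368956 0.239304   0.24070983]
230.0 217.0 20.6 [442. 196.  45.] [-73.  22.]
189.0 217.0 19.6 [395. 189.  45.] [-120.   21.]
216.0 280.0 18.6 [431. 112.  45.] [-94. -60.]
208.0 180.0 20.2 [414. 235.  45.] [-95.  64.]
413.0 317.0 14.6 [671. 113.  88.] [143. -91.]
467.0 211.0 33.6 [689. 254.  95.] [180.  46.]
213.0 246.0 19.2 [425. 157.  45.] [-94. -15.]
319.0 198.0 34.7 [532. 237.  67.] [23. 50.]
312.0 259.0 26.9 [537. 167.  66.] [ 18. -19.]
228.0 289.0 17.6 [447. 100.  45.] [-80. -74.]
top
173.0 297.0 9.2 [412. 234.  45.] [-97.  63.]
189.0 285.0 9.2 [440. 195.  45.] [-74.  22.]
207.0 292.0 9.2 [422. 152.  45.] [-98. -19.]
225.0 289.0 9.1 [428. 108.  45.] [-98. -64.]
191.0 304.0 8.6 [393. 190.  45.] [-122.   23.]
```

All five balls are in the trough. Next I'll fetch the puck.

Request:
carry_out:
  moves:
    - [[1,-0.046,0.88,0,0],[1,-0.046,0.88,0,0],[1,-0.046,0.88,0,0],[1,-0.046,0.88,0,0],[1,-0.046,0.88,0,0],[1,-0.046,0.88,0,0],[1,-0.046,0.88,0,0],[1,0,0,0,-1]]

```text
time: 19.02
ee_pos: [0.6808, 0.2548, 0.2391]
eef_rot: [0.623, 0.783, -0.0, 0.0]
wrist_force: [0.3, -0.4, 0.7]
grip_width: 0.0853
grasp_force: 0.0
```

Request:
carry_out:
  moves:
    - [[1,0,0,0,-1],[1,0,0,0,-1],[1,0,0,0,-1],[1,0,0,0,-1],[1,0,0,0,-1],[1,0,0,0,-1],[1,0,0,0,-1],[1,0,0,0,-1]]

```text
time: 19.68
ee_pos: [0.6775, 0.2554, 0.2403]
eef_rot: [0.315, 0.949, -0.0, -0.0]
wrist_force: [0.3, 0.5, -0.0]
grip_width: 0.0856
grasp_force: 0.0
```

Request:
carry_out:
  moves:
    - [[1,0,0,0,-1],[1,0,0,0,-1],[1,0,0,0,-1],[1,0,0,0,-1],[1,0,0,0,-1],[1,0,0,0,-1],[1,0,0,0,-1],[1,0,0,0,-1]]

```text
time: 20.35
ee_pos: [0.6775, 0.2554, 0.2403]
eef_rot: [-0.028, 1.0, -0.0, -0.0]
wrist_force: [0.1, 1.3, 0.4]
grip_width: 0.0853
grasp_force: 0.0
```

Request:
carry_out:
  moves:
    - [[1,0,0,0,-1],[1,0,0,0,0],[1,0,0,0,0]]

```text
time: 20.6
ee_pos: [0.6775, 0.2554, 0.2404]
eef_rot: [-0.069, 0.998, -0.0, -0.0]
wrist_force: [0.8, -0.3, -0.9]
grip_width: 0.0856
grasp_force: 0.0
```

```bash
python3 -c "
from h import *
o=manip.observe();print(o['ee_pos'],o['joints'],o['eef_rot']); print('top');balls('top')
# lid knob and puck check in wrist
balls('wrist')"
```

```text
[0.6775064  0.25540944 0.24041462] [ 2.04358186e-01  4.08454867e-01  1.33721244e+00  9.72225803e-06
  1.39634963e+00 -1.50365285e+00] [-6.85526991e-02  9.97647474e-01 -2.39663938e-05 -2.10834056e-04]
top
225.0 289.0 9.1 [428. 107.  45.] [-98. -65.]
207.0 292.0 9.0 [422. 152.  45.] [-98. -19.]
192.0 304.0 8.8 [394. 189.  45.] [-121.   21.]
188.0 285.0 8.7 [439. 197.  45.] [-75.  23.]
155.0 184.0 12.7 [683. 260.  91.] [175.  53.]
173.0 296.0 8.3 [413. 235.  45.] [-96.  64.]
127.0 188.0 17.9 [690. 102.  90.] [ 161. -105.]
281.0 201.0 31.4 [683. 257.  92.] [175.  50.]
286.0 216.0 33.0 [695. 264.  95.] [188.  55.]
190.0 59.0 30.8 [558. 151.  69.] [ 37. -39.]
```

Request:
carry_out:
  moves:
    - [[1,0,0,1,0],[1,0,0,1,0],[1,0,0,1,0],[1,0,0,0.9,0],[1,0,0,0.5,0],[1,0,0,0.35,0],[1,0,0,0,0]]

```text
time: 21.28
ee_pos: [0.6763, 0.2551, 0.0957]
eef_rot: [-0.069, 0.998, -0.0, -0.002]
wrist_force: [-0.7, 0.1, -0.6]
grip_width: 0.0853
grasp_force: 0.0
```

Request:
carry_out:
  moves:
    - [[-1,0,0,0,0],[-1,0,0,0,0],[-1,0,0,0,0],[-1,0,0,0,0],[-1,0,0,0,0],[-1,0,0,0,0],[-1,0,0,-0.3,0],[-1,0,0,-0.5,0]]

```text
time: 21.95
ee_pos: [0.6756, 0.2551, 0.1204]
eef_rot: [-0.07, 0.998, -0.0, -0.003]
wrist_force: [-0.2, -0.6, -4.9]
grip_width: 0.0614
grasp_force: 66.2
```

Request:
carry_out:
  moves:
    - [[-1,0,0,-0.9,0],[-1,0,0,-0.9,0],[-1,0,0,-0.9,0],[-1,0,0,-0.9,0],[-1,0,0,-0.9,0],[-1,0,0,0,0]]

```text
time: 22.45
ee_pos: [0.6802, 0.2562, 0.2662]
eef_rot: [-0.07, 0.998, 0.001, 0.006]
wrist_force: [0.8, 0.3, -1.9]
grip_width: 0.0618
grasp_force: 66.5
```

```bash
python3 - <<'E'
from h import *
im=manip.grab_frame('top')[:,:,::-1].copy()
big=cv2.resize(im,None,fx=2,fy=2,interpolation=cv2.INTER_CUBIC);g=cv2.medianBlur(cv2.cvtColor(big,cv2.COLOR_BGR2GRAY),5)
for n,rr,z,box in [('bowl',(68,84),.118,(360,480,210,320)),('lid',(62,76),.016,(240,370,180,300))]:
    c=cv2.HoughCircles(g[box[2]*2:box[3]*2,box[0]*2:box[1]*2],cv2.HOUGH_GRADIENT,1,4,param1=80,param2=20,minRadius=rr[0],maxRadius=rr[1])
    for u,v,r in c[0][:4]:
        u=u/2+box[0];v=v/2+box[2];w=onz('top',u,v,z);print(n,u,v,r/2,w.round(3), 'rad mm',(r/2*(1.1225+.0438*w[0]-z)/449*1000).round())
        cv2.circle(im,(int(u),int(v)),int(r/2),(0,0,255),1)
cv2.imwrite('pics/t9.png',cv2.resize(im[160:320,230:480],None,fx=3,fy=3))
E
```

```text
bowl 430.25 263.25 35.55 [ 0.482 -0.373  0.118] rad mm 81.0
bowl 428.75 265.25 37.7 [ 0.478 -0.37   0.118] rad mm 86.0
bowl 426.75 262.75 38.4 [ 0.483 -0.365  0.118] rad mm 88.0
bowl 417.75 259.75 34.4 [ 0.491 -0.345  0.118] rad mm 79.0
lid 306.25 242.25 34.55 [ 0.535 -0.095  0.016] rad mm 87.0
lid 309.25 242.75 32.7 [ 0.534 -0.103  0.016] rad mm 82.0
lid 307.75 244.25 33.75 [ 0.53  -0.099  0.016] rad mm 85.0
lid 307.25 239.75 32.2 [ 0.542 -0.098  0.016] rad mm 81.0
```

View pics/t9.png

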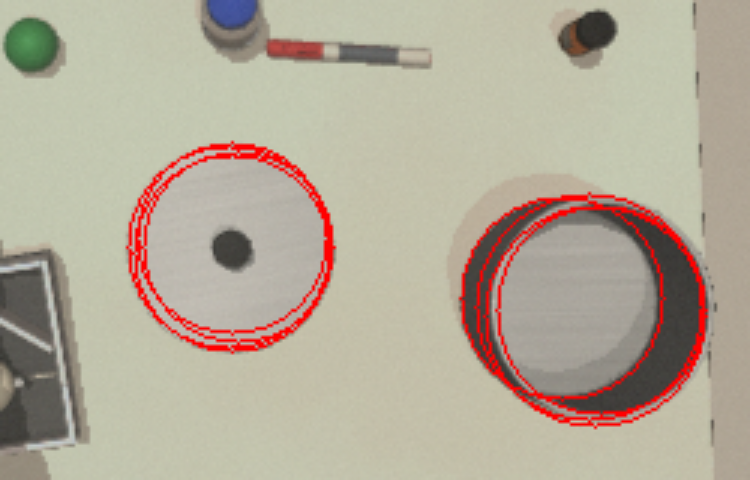

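The view shows the lid knob at crop (232,250) and the bowl rim centre near (598,311), which gives world (0.482, -0.372). I'll carry the puck over.

Request:
carry_out:
  moves:
    - [[-1,0.47,-0.99,0,0],[-1,0.47,-0.99,0,0],[-1,0.47,-0.99,0,0],[-1,0.47,-0.99,0,0],[-1,0.47,-0.99,0,0],[-1,0.47,-0.99,0,0],[-1,0.47,-0.99,0,0],[-1,0.47,-0.99,0,0]]

```text
time: 23.17
ee_pos: [0.5967, 0.0034, 0.2543]
eef_rot: [-0.07, 0.998, 0.001, -0.002]
wrist_force: [0.2, -0.7, -3.7]
grip_width: 0.0611
grasp_force: 66.6
```

Request:
carry_out:
  moves:
    - [[-1,0.47,-0.99,0,0],[-1,0.47,-0.99,0,0],[-1,0.47,-0.99,0,0],[-1,0.47,-0.99,0,0],[-1,0.47,-0.99,0,0],[-1,0.47,-0.99,0,0],[-1,0.47,-0.99,0,0],[-1,0.47,-0.99,0,0]]

```text
time: 23.83
ee_pos: [0.5183, -0.2471, 0.2545]
eef_rot: [-0.07, 0.998, 0.001, -0.002]
wrist_force: [-0.2, 0.8, -3.3]
grip_width: 0.0613
grasp_force: 66.6
```

Request:
carry_out:
  moves:
    - [[-1,0.47,-0.8,0,0],[-1,0.47,-0.8,0,0],[-1,0,0,0,0],[-1,0,0,0,0]]

```text
time: 24.17
ee_pos: [0.4974, -0.2983, 0.2547]
eef_rot: [-0.068, 0.998, 0.002, -0.001]
wrist_force: [0.7, 1.1, -2.5]
grip_width: 0.0611
grasp_force: 66.7
```

```bash
python3 - <<'E'
from h import *
print(manip.observe()['ee_pos'])
m=manip.camera_model('wrist')
im=manip.grab_frame('wrist')[:,:,::-1].copy()
for a in np.linspace(0,2*np.pi,60): 
    p=proj('wrist',np.array([.482+.08*np.cos(a),-.372+.08*np.sin(a),.118]),m); cv2.circle(im,tuple(int(x) for x in p),1,(0,0,255),-1)
cv2.imwrite('pics/w10.png',im)
E
```

```text
[ 0.49737591 -0.29827459  0.25466336]
```

View pics/w10.png

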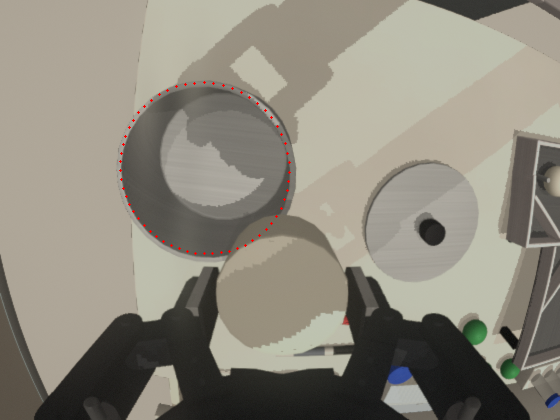

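The projected circle (red) coincides with the bowl's inner rim, so I'll lower the puck in.

Request:
carry_out:
  moves:
    - [[-1,0.28,-0.79,0,0],[-1,0.28,-0.79,0,0],[-1,0.28,-0.79,0,0],[-1,0,0,1,0],[-1,0,0,1,0],[-1,0,0,1,0],[-1,0,0,0,0]]

```text
time: 24.8
ee_pos: [0.4807, -0.3668, 0.1587]
eef_rot: [-0.07, 0.997, 0.006, -0.005]
wrist_force: [-2.0, 2.1, -5.9]
grip_width: 0.0612
grasp_force: 67.7
```

Request:
carry_out:
  moves:
    - [[-1,0,0,1,0],[-1,0,0,1,0],[-1,0,0,1,0],[-1,0,0,0.5,0],[-1,0,0,0.25,0],[-1,0,0,0,0]]

```text
time: 25.3
ee_pos: [0.4837, -0.3706, 0.0537]
eef_rot: [-0.07, 0.998, 0.001, -0.001]
wrist_force: [-0.4, 0.4, -4.4]
grip_width: 0.0613
grasp_force: 67.7
```

Request:
carry_out:
  moves:
    - [[-1,0,0,0.15,0],[-1,0,0,0.08,0],[-1,0,0,0,0],[1,0,0,0,0],[1,0,0,0,0],[1,0,0,0,0],[1,0,0,0,0],[1,0,0,0,0]]

```text
time: 25.97
ee_pos: [0.4841, -0.3723, 0.0485]
eef_rot: [-0.07, 0.998, -0.0, 0.0]
wrist_force: [0.3, -1.0, -0.4]
grip_width: 0.0856
grasp_force: 0.0
```

Request:
carry_out:
  moves:
    - [[1,0,0,-0.5,0],[1,0,0,-1,0],[1,0,0,-1,0],[1,0,0,-1,0],[1,0,0,-1,0],[1,0,0,-1,0],[1,0,0,-1,0],[1,0,0,0,0]]

```text
time: 26.63
ee_pos: [0.4862, -0.3744, 0.2511]
eef_rot: [-0.07, 0.998, -0.005, 0.004]
wrist_force: [0.4, 0.4, 1.3]
grip_width: 0.0853
grasp_force: 0.0
```

```bash
python3 -c "
from h import *
print(manip.observe()['ee_pos']);cv2.imwrite('pics/t11.png',manip.grab_frame('top')[:,:,::-1]);balls('top')"
```

```text
[ 0.48620827 -0.37444165  0.2511217 ]
206.0 292.0 8.7 [422. 153.  45.] [-98. -18.]
191.0 304.0 8.8 [393. 191.  45.] [-122.   24.]
225.0 289.0 9.1 [428. 108.  45.] [-98. -64.]
188.0 285.0 8.6 [439. 198.  45.] [-75.  24.]
173.0 296.0 8.2 [413. 235.  45.] [-96.  64.]
```

The puck is in the bowl and all five balls have settled in the trough. I'll turn the gripper and go to the leftmost ball.

Request:
carry_out:
  moves:
    - [[0.5,0,0,0,1],[0.5,0,0,0,1],[0.5,0,0,0,1],[0.5,0,0,0,1],[0.5,0,0,0,1],[0.5,0,0,0,1],[0.5,0,0,0,1],[0.5,0,0,0,1]]

```text
time: 27.4
ee_pos: [0.483, -0.3711, 0.2404]
eef_rot: [0.278, 0.961, 0.001, -0.002]
wrist_force: [-0.6, -0.4, -0.0]
grip_width: 0.0643
grasp_force: 0.0
```

Request:
carry_out:
  moves:
    - [[0.5,0,0,0,1],[0.5,0,0,0,1],[0.5,0,0,0,1],[0.5,0,0,0,1],[0.5,0,0,0,1],[0.5,0,0,0,1],[0.5,0,0,0,1],[0.5,0,0,0,1]]

```text
time: 28.07
ee_pos: [0.4831, -0.3711, 0.2404]
eef_rot: [0.59, 0.808, 0.0, -0.002]
wrist_force: [-0.7, -0.5, 0.4]
grip_width: 0.0635
grasp_force: 0.0
```

Request:
carry_out:
  moves:
    - [[0.5,0,0,0,1],[0.5,0,0,0,1],[0.5,0.98,0.02,0,0],[0.5,0.98,0.02,0,0],[0.5,0.98,0.02,0,0],[0.5,0.98,0.02,0,0],[0.5,0.98,0.02,0,0],[0.5,0.98,0.02,0,0]]

```text
time: 28.73
ee_pos: [0.4616, -0.1948, 0.2406]
eef_rot: [0.656, 0.755, -0.0, -0.002]
wrist_force: [-0.4, 0.7, 0.9]
grip_width: 0.0641
grasp_force: 0.0
```

Request:
carry_out:
  moves:
    - [[0.5,0.98,0.02,0,0],[0.5,0.98,0.02,0,0],[0.5,0.98,0.02,0,0],[0.5,0.98,0.02,0,0],[0.5,0.98,0.02,0,0],[0.5,0.98,0.02,0,0],[0.5,0.98,0.02,0,0],[0.5,0.98,0.02,0,0]]

```text
time: 29.4
ee_pos: [0.4335, 0.0384, 0.2409]
eef_rot: [0.656, 0.755, -0.001, -0.001]
wrist_force: [0.6, 0.5, -1.2]
grip_width: 0.0642
grasp_force: 0.0
```

Request:
carry_out:
  moves:
    - [[0.5,0.98,0.02,0,0],[0.5,0.98,0.02,0,0],[0.5,0.98,0.02,0,0],[0.5,0.98,0.02,0,0],[0.5,0.98,0.02,0,0],[0.5,0.98,0.02,0,0],[0.5,0,0,0,0],[0.5,0,0,0,0]]

```text
time: 30.07
ee_pos: [0.4127, 0.2128, 0.241]
eef_rot: [0.655, 0.756, -0.002, -0.001]
wrist_force: [0.6, -0.2, 0.0]
grip_width: 0.0639
grasp_force: 0.0
```

```bash
cat >> h.py <<'E'
def go(tx,ty,tz):  # mm target -> tool-axis shifts in units of 30 mm
    s=manip.observe(); R=Ro.from_quat(s['eef_rot']).as_matrix(); d=np.array([tx,ty,tz])-s['ee_pos']*1000
    d=np.array([d@np.r_[R[:2,0],0],d@np.r_[R[:2,1],0],-d[2]]); print('shift units',(d/30).round(2),'mm',d.round(1),'tooly deg',np.degrees(np.arctan2(R[1,1],R[0,1])).round(1))
E
python3 -c "
from h import *
print(manip.observe()['ee_pos']);balls('wrist')"
```

```text
[0.41269042 0.21282178 0.24097874]
285.0 270.0 18.8 [431. 111.  45.] [-95. -61.]
287.0 167.0 21.2 [415. 233.  45.] [-94.  63.]
264.0 205.0 21.4 [397. 188.  45.] [-118.   20.]
306.0 204.0 21.4 [442. 196.  45.] [-72.  22.]
285.0 236.0 19.6 [425. 155.  45.] [-95. -16.]
464.0 304.0 15.0 [659. 109.  87.] [131. -94.]
397.0 262.0 33.0 [554. 150.  69.] [ 33. -39.]
388.0 250.0 30.8 [540. 163.  67.] [ 20. -24.]
408.0 187.0 34.7 [543. 237.  69.] [34. 49.]
528.0 264.0 13.7 [724. 178. 103.] [205. -34.]
427.0 289.0 25.8 [601. 122.  76.] [ 75. -73.]
426.0 216.0 22.4 [571. 210.  73.] [57. 18.]
```

Request:
carry_out:
  moves:
    - [[0.5,0.69,0.14,0.9,0],[0.5,0,0,1,0],[0.5,0,0,1,0],[0.5,0,0,1,0],[0.5,0,0,1,0],[0.5,0,0,1,0],[0.5,0,0,0.8,0],[0.5,0,0,0.3,0]]

```text
time: 30.78
ee_pos: [0.4123, 0.2309, 0.0287]
eef_rot: [0.657, 0.754, -0.003, -0.002]
wrist_force: [-1.4, -0.4, 0.6]
grip_width: 0.0638
grasp_force: 0.0
```

Request:
carry_out:
  moves:
    - [[-1,0,0,0,0],[-1,0,0,0,0],[-1,0,0,0,0],[-1,0,0,0,0],[-1,0,0,0,0],[-1,0,0,-0.3,0],[-1,0,0,-0.6,0],[-1,0,0,-0.6,0]]

```text
time: 31.45
ee_pos: [0.4148, 0.2331, 0.0788]
eef_rot: [0.656, 0.755, -0.0, -0.0]
wrist_force: [-0.3, -0.7, -0.4]
grip_width: 0.0434
grasp_force: 61.2
```

Request:
carry_out:
  moves:
    - [[-1,0,0,-1,0],[-1,0,0,-1,0],[-1,0,0,-1,0],[-1,0,0,-1,0],[-1,0,0,-1,0],[-1,-0.99,-0.035,0,0],[-1,-0.99,-0.035,0,0],[-1,-0.99,-0.035,0,0]]

```text
time: 32.12
ee_pos: [0.4246, 0.1439, 0.2298]
eef_rot: [0.655, 0.755, 0.001, 0.001]
wrist_force: [0.7, -0.3, -0.3]
grip_width: 0.0433
grasp_force: 61.2
```

Request:
carry_out:
  moves:
    - [[-1,-0.99,-0.035,0,0],[-1,-0.99,-0.035,0,0],[-1,-0.99,-0.035,0,0],[-1,-0.99,-0.035,0,0],[-1,-0.99,-0.035,0,0],[-1,-0.99,-0.035,0,0],[-1,-0.99,-0.035,0,0],[-1,-0.99,-0.035,0,0]]

```text
time: 32.78
ee_pos: [0.4491, -0.0933, 0.229]
eef_rot: [0.656, 0.755, 0.0, 0.001]
wrist_force: [-0.0, 0.8, -1.0]
grip_width: 0.0431
grasp_force: 61.2
```

Request:
carry_out:
  moves:
    - [[-1,-0.99,-0.035,0,0],[-1,-0.99,-0.035,0,0],[-1,-0.99,-0.035,0,0],[-1,-0.99,-0.035,0,0],[-1,-0.99,-0.035,0,0],[-1,-0.99,-0.035,0,0],[-1,-0.99,-0.035,0,0],[-1,-0.99,-0.035,0,0]]

```text
time: 33.45
ee_pos: [0.4738, -0.3298, 0.2289]
eef_rot: [0.656, 0.755, -0.0, 0.001]
wrist_force: [0.7, -0.9, -0.9]
grip_width: 0.0432
grasp_force: 61.2
```

Request:
carry_out:
  moves:
    - [[-1,-0.99,-0.035,0,0],[-1,-0.99,-0.035,0,0],[-1,-0.99,-0.035,0,0],[-1,0,0,0,0],[-1,0,0,0,0],[-1,0,0,0,0]]

```text
time: 33.95
ee_pos: [0.4831, -0.4166, 0.2283]
eef_rot: [0.656, 0.755, 0.0, -0.0]
wrist_force: [0.4, 0.5, -1.6]
grip_width: 0.0436
grasp_force: 61.3
```

```bash
python3 -c "
from h import *
print(manip.observe()['ee_pos'],manip.observe()['grip_width']);go(483,-417,75);balls('top')"
```

```text
[ 0.48313569 -0.41657827  0.22832473] 0.04362574122722508
shift units [-0.01 -0.01  5.11] mm [ -0.4  -0.2 153.3] tooly deg 8.0
225.0 288.0 9.0 [429. 107.  45.] [-97. -65.]
206.0 292.0 8.7 [422. 153.  45.] [-98. -18.]
191.0 304.0 8.6 [394. 191.  45.] [-121.   24.]
188.0 285.0 8.7 [439. 197.  45.] [-75.  23.]
```

Request:
carry_out:
  moves:
    - [[-1,0,0,1,0],[-1,0,0,1,0],[-1,0,0,1,0],[-1,0,0,1,0],[-1,0,0,0.8,0],[-1,0,0,0.4,0],[-1,0,0,0,0]]

```text
time: 34.58
ee_pos: [0.4821, -0.4141, 0.0689]
eef_rot: [0.656, 0.755, 0.001, -0.003]
wrist_force: [0.8, 1.1, -2.6]
grip_width: 0.0429
grasp_force: 63.3
```

Request:
carry_out:
  moves:
    - [[0.3,0,0,0,0],[0.3,0,0,0,0],[0.3,0,0,0,0],[0.3,0,0,0,0],[0.3,0,0,-0.7,0],[0.3,0,0,-1,0],[0.3,0,0,-1,0],[0.5,0,0,-1,0]]

```text
time: 35.25
ee_pos: [0.4832, -0.4173, 0.1851]
eef_rot: [0.656, 0.755, -0.0, 0.001]
wrist_force: [1.0, 0.2, -0.2]
grip_width: 0.0641
grasp_force: 0.0
```

```bash
python3 -c "
from h import *
print(manip.observe()['ee_pos'],manip.observe()['grip_width']);go(440.5,197,230)"
```

```text
[ 0.48320842 -0.41730966  0.18512356] 0.06407390494979966
shift units [20.48  1.43 -1.5 ] mm [614.3  43.  -44.9] tooly deg 8.0
```

Request:
carry_out:
  moves:
    - [[0.5,0,0,-0.8,0],[0.5,0.975,0.068,-0.6,0],[0.5,0.975,0.068,0,0],[0.5,0.975,0.068,0,0],[0.5,0.975,0.068,0,0],[0.5,0.975,0.068,0,0],[0.5,0.975,0.068,0,0],[0.5,0.975,0.068,0,0]]

```text
time: 35.92
ee_pos: [0.4688, -0.2113, 0.226]
eef_rot: [0.656, 0.755, 0.0, 0.001]
wrist_force: [0.1, -0.3, -0.3]
grip_width: 0.0642
grasp_force: 0.0
```

Request:
carry_out:
  moves:
    - [[0.5,0.975,0.068,0,0],[0.5,0.975,0.068,0,0],[0.5,0.975,0.068,0,0],[0.5,0.975,0.068,0,0],[0.5,0.975,0.068,0,0],[0.5,0.975,0.068,0,0],[0.5,0.975,0.068,0,0],[0.5,0.975,0.068,0,0]]

```text
time: 36.58
ee_pos: [0.4526, 0.0228, 0.2261]
eef_rot: [0.656, 0.755, 0.001, 0.001]
wrist_force: [1.2, -0.1, -0.5]
grip_width: 0.0641
grasp_force: 0.0
```

Request:
carry_out:
  moves:
    - [[0.5,0.975,0.068,0,0],[0.5,0.975,0.068,0,0],[0.5,0.975,0.068,0,0],[0.5,0.975,0.068,0,0],[0.5,0.975,0.068,0,0],[0.5,0.975,0.068,0,0],[0.5,0,0,0,1],[0.5,0,0,0,1]]

```text
time: 37.25
ee_pos: [0.4402, 0.1987, 0.226]
eef_rot: [0.72, 0.694, 0.001, 0.001]
wrist_force: [0.3, -1.3, -0.2]
grip_width: 0.0639
grasp_force: 0.0
```

Request:
carry_out:
  moves:
    - [[0.5,0,0,0,1],[0.5,0,0,0,1],[0.5,0,0,0,1],[0.5,0,0,0,1],[0.5,0,0,0,1],[0.5,0,0,0,1],[0.5,0,0,0,1],[0.5,0,0,0,1]]

```text
time: 37.92
ee_pos: [0.4406, 0.1971, 0.226]
eef_rot: [0.914, 0.405, 0.001, 0.0]
wrist_force: [0.5, -0.0, 0.2]
grip_width: 0.0638
grasp_force: 0.0
```

Request:
carry_out:
  moves:
    - [[0.5,0,0,0,1],[0.5,0,0,0,1],[0.5,0,0,0,0],[0.5,0,0,0,0]]

```text
time: 38.25
ee_pos: [0.4405, 0.1971, 0.2257]
eef_rot: [0.945, 0.326, 0.001, 0.0]
wrist_force: [-0.6, 0.5, 0.3]
grip_width: 0.0638
grasp_force: 0.0
```

```bash
python3 -c "
from h import *
print(manip.observe()['ee_pos'],manip.observe()['grip_width']);balls('wrist');go(440.5,197,33)"
```

```text
[0.44052572 0.19714142 0.22566711] 0.06379018021503467
305.0 223.0 21.1 [425. 155.  45.] [-95. -16.]
284.0 188.0 21.8 [442. 196.  45.] [-72.  22.]
340.0 242.0 20.0 [432. 110.  45.] [-94. -62.]
262.0 226.0 21.8 [394. 189.  45.] [-120.   22.]
501.0 81.0 16.1 [673. 105.  88.] [ 144. -100.]
380.0 127.0 33.0 [550. 166.  68.] [ 31. -22.]
398.0 198.0 20.7 [510.  93.  45.] [-19. -89.]
402.0 214.0 33.0 [500.  76.  45.] [ -31. -105.]
418.0 223.0 30.3 [505.  53.  45.] [ -29. -128.]
297.0 239.0 21.8 [406. 150.  45.] [-114.  -18.]
361.0 129.0 20.2 [536. 179.  66.] [19. -8.]
421.0 170.0 16.0 [547. 103.  66.] [ 19. -84.]
shift units [-0.    0.    6.42] mm [-0.000e+00  1.000e-01  1.925e+02] tooly deg -51.9
```

Request:
carry_out:
  moves:
    - [[0.5,0,0,1,0],[0.5,0,0,1,0],[0.5,0,0,1,0],[0.5,0,0,1,0],[0.5,0,0,1,0],[0.5,0,0,0.9,0],[0.5,0,0,0.5,0],[0.5,0,0,0,0]]

```text
time: 38.97
ee_pos: [0.4373, 0.1965, 0.0295]
eef_rot: [0.945, 0.326, -0.004, -0.001]
wrist_force: [0.6, -0.3, -0.1]
grip_width: 0.064
grasp_force: 0.0
```

Request:
carry_out:
  moves:
    - [[-1,0,0,0,0],[-1,0,0,0,0],[-1,0,0,0,0],[-1,0,0,0,0],[-1,0,0,0,0],[-1,0,0,-0.3,0],[-1,0,0,-0.6,0],[-1,0,0,-0.6,0]]

```text
time: 39.63
ee_pos: [0.4393, 0.197, 0.0783]
eef_rot: [0.946, 0.326, -0.001, -0.0]
wrist_force: [0.2, 0.5, -0.9]
grip_width: 0.0435
grasp_force: 61.1
```

Request:
carry_out:
  moves:
    - [[-1,0,0,-1,0],[-1,0,0,-1,0],[-1,0,0,-1,0],[-1,0,0,-1,0],[-1,0,0,-1,0],[-1,0,0,0,0],[-1,0,0,0,0]]

```text
time: 40.22
ee_pos: [0.4411, 0.1974, 0.2303]
eef_rot: [0.946, 0.326, 0.002, 0.0]
wrist_force: [-0.2, -0.0, -2.3]
grip_width: 0.0432
grasp_force: 61.2
```

```bash
python3 -c "
from h import *
print(manip.observe()['ee_pos'],manip.observe()['grip_width']);go(483,-327,230)"
```

```text
[0.4410557  0.19735884 0.23031917] 0.04322232484761234
shift units [-9.660e+00  1.463e+01  1.000e-02] mm [-2.898e+02  4.390e+02  3.000e-01] tooly deg -52.0
```

Request:
carry_out:
  moves:
    - [[-1,0,0,0,-1],[-1,0,0,0,-1],[-1,0,0,0,-1],[-1,0,0,0,-1],[-1,0,0,0,-1],[-1,0,0,0,-1],[-1,0,0,0,-1],[-1,0,0,0,-1]]

```text
time: 40.88
ee_pos: [0.4388, 0.1969, 0.2257]
eef_rot: [0.776, 0.631, -0.002, -0.001]
wrist_force: [-0.6, -0.1, -1.3]
grip_width: 0.0429
grasp_force: 61.1
```

Request:
carry_out:
  moves:
    - [[-1,0,0,0,-1],[-1,0,0,0,-1],[-1,0,0,0,-1],[-1,0,0,0,-1],[-1,-0.97,-0.058,0,0],[-1,-0.97,-0.058,0,0],[-1,-0.97,-0.058,0,0],[-1,-0.97,-0.058,0,0]]

```text
time: 41.55
ee_pos: [0.448, 0.08, 0.2258]
eef_rot: [0.656, 0.755, -0.001, -0.002]
wrist_force: [1.1, 0.6, -1.3]
grip_width: 0.0436
grasp_force: 61.1
```

Request:
carry_out:
  moves:
    - [[-1,-0.97,-0.058,0,0],[-1,-0.97,-0.058,0,0],[-1,-0.97,-0.058,0,0],[-1,-0.97,-0.058,0,0],[-1,-0.97,-0.058,0,0],[-1,-0.97,-0.058,0,0],[-1,-0.97,-0.058,0,0],[-1,-0.97,-0.058,0,0]]

```text
time: 42.22
ee_pos: [0.4667, -0.1524, 0.2258]
eef_rot: [0.656, 0.755, -0.0, -0.002]
wrist_force: [0.2, -0.7, -2.4]
grip_width: 0.0434
grasp_force: 61.1
```

Request:
carry_out:
  moves:
    - [[-1,-0.97,-0.058,0,0],[-1,-0.97,-0.058,0,0],[-1,-0.97,-0.058,0,0],[-1,-0.97,-0.058,0,0],[-1,-0.97,-0.058,0,0],[-1,-0.97,-0.058,0,0],[-1,0,0,0,0],[-1,0,0,0,0]]

```text
time: 42.88
ee_pos: [0.4809, -0.3262, 0.2256]
eef_rot: [0.657, 0.754, 0.0, -0.002]
wrist_force: [-0.9, 0.5, -0.5]
grip_width: 0.043
grasp_force: 61.2
```

```bash
python3 -c "
from h import *
print(manip.observe()['ee_pos'],manip.observe()['grip_width']);go(483,-327,70);balls('top');cv2.imwrite('pics/w12.png',manip.grab_frame('wrist')[:,:,::-1])"
```

```text
[ 0.48089949 -0.32615108  0.22558297] 0.042953143160444004
shift units [-0.04  0.07  5.19] mm [ -1.1   2.  155.6] tooly deg 7.9
225.0 288.0 9.0 [429. 107.  45.] [-97. -65.]
187.0 295.0 9.2 [416. 200.  45.] [-98.  29.]
206.0 291.0 9.1 [423. 153.  45.] [-97. -18.]
```

View pics/w12.png

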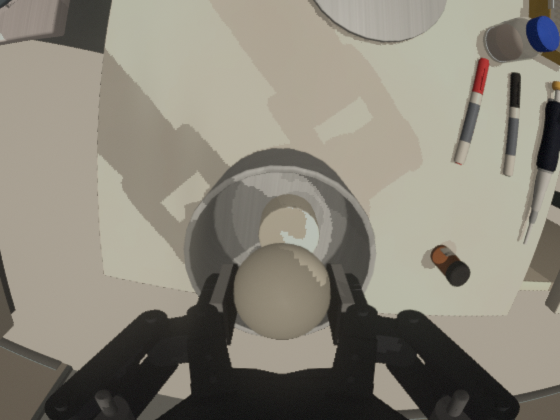

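The view shows the held ball, with the bowl rim around (280,258) and one object visible at about (290,230). I'll check which object that is.

```bash
python3 -c "
from h import *
m=manip.camera_model('wrist')
for n,X in [('bowl c rim',(.482,-.372,.118)),('puck top c',(.483,-.372,.06)),('puck top right',(.515,-.372,.06)),('puck top +y',(.483,-.34,.06)),('puck bot +y',(.483,-.34,.008)),('rim +y',(.482,-.292,.118)),('rim -y',(.482,-.452,.118)),('ball?',(.483,-.327,.031))]: print(n,proj('wrist',np.array(X),m).round())
for u,v in [(188,240),(375,240),(283,168)]: print(onz('wrist',u,v,.118,m).round(3))
"
```

```text
bowl c rim [275. 263.]
puck top c [277. 237.]
puck top right [307. 241.]
puck top +y [281. 208.]
puck bot +y [281. 194.]
rim +y [288. 173.]
rim -y [264. 333.]
ball? [283. 188.]
[ 0.405 -0.362  0.118]
[ 0.565 -0.339  0.118]
[ 0.477 -0.289  0.118]
```

It is the puck, roughly centred, with free space on the near (+y) side. I'll drop the ball there.

Request:
carry_out:
  moves:
    - [[-1,0.15,0.05,1,0],[-1,0,0,1,0],[-1,0,0,1,0],[-1,0,0,1,0],[-1,0,0,0.8,0],[-1,0,0,0.3,0],[-1,0,0,0,0]]

```text
time: 43.57
ee_pos: [0.4821, -0.3196, 0.0733]
eef_rot: [0.656, 0.755, 0.0, -0.002]
wrist_force: [0.4, 0.5, -1.6]
grip_width: 0.0431
grasp_force: 62.8
```

Request:
carry_out:
  moves:
    - [[0.3,0,0,0,0],[0.3,0,0,0,0],[0.3,0,0,0,0],[0.3,0,0,0,0],[0.3,0,0,-0.7,0],[0.3,0,0,-1,0],[0.3,0,0,-1,0],[0.5,0,0,-1,0]]

```text
time: 44.23
ee_pos: [0.4828, -0.321, 0.1875]
eef_rot: [0.656, 0.755, 0.0, 0.0]
wrist_force: [-0.1, -0.6, 0.1]
grip_width: 0.0637
grasp_force: 0.0
```

Request:
carry_out:
  moves:
    - [[0.5,0,0,-1,0],[0.5,0,0,-0.4,0],[0.5,0,0,0,0]]

```text
time: 44.48
ee_pos: [0.4844, -0.3227, 0.2322]
eef_rot: [0.656, 0.755, -0.0, 0.004]
wrist_force: [-0.1, 0.3, 0.8]
grip_width: 0.0641
grasp_force: 0.0
```

```bash
python3 -c "
from h import *
print(manip.observe()['ee_pos'],manip.observe()['grip_width']);go(418,201,230)"
```

```text
[ 0.48444108 -0.32269234  0.23221403] 0.0640742033119884
shift units [17.59  0.24  0.07] mm [527.8   7.1   2.2] tooly deg 8.0
```

Request:
carry_out:
  moves:
    - [[0.5,0.977,0.013,0,0],[0.5,0.977,0.013,0,0],[0.5,0.977,0.013,0,0],[0.5,0.977,0.013,0,0],[0.5,0.977,0.013,0,0],[0.5,0.977,0.013,0,0],[0.5,0.977,0.013,0,0],[0.5,0.977,0.013,0,0]]

```text
time: 45.15
ee_pos: [0.4519, -0.0868, 0.2253]
eef_rot: [0.656, 0.755, -0.0, -0.002]
wrist_force: [-0.5, -0.5, 0.9]
grip_width: 0.0639
grasp_force: 0.0
```

Request:
carry_out:
  moves:
    - [[0.5,0.977,0.013,0,0],[0.5,0.977,0.013,0,0],[0.5,0.977,0.013,0,0],[0.5,0.977,0.013,0,0],[0.5,0.977,0.013,0,0],[0.5,0.977,0.013,0,0],[0.5,0.977,0.013,0,0],[0.5,0.977,0.013,0,0]]

```text
time: 45.82
ee_pos: [0.4223, 0.1453, 0.2254]
eef_rot: [0.656, 0.755, -0.001, -0.001]
wrist_force: [0.0, -0.3, 0.3]
grip_width: 0.0639
grasp_force: 0.0
```

Request:
carry_out:
  moves:
    - [[0.5,0.977,0.013,0,0],[0.5,0.977,0.013,0,0],[0.5,0,0,0,0],[0.5,0,0,0,0]]

```text
time: 46.15
ee_pos: [0.4151, 0.2029, 0.2256]
eef_rot: [0.655, 0.756, -0.002, -0.001]
wrist_force: [0.0, -0.8, 0.6]
grip_width: 0.064
grasp_force: 0.0
```

```bash
python3 -c "
from h import *
print(manip.observe()['ee_pos'],manip.observe()['grip_width']);balls('wrist');go(418,201,29)"
```

```text
[0.41507186 0.20292375 0.22556238] 0.06398023537388298
285.0 192.0 22.0 [419. 200.  45.] [-95.  29.]
284.0 269.0 20.0 [430. 111.  45.] [-95. -61.]
285.0 232.0 21.0 [425. 156.  45.] [-95. -15.]
465.0 303.0 18.1 [650. 109.  85.] [122. -93.]
389.0 244.0 29.8 [535. 166.  66.] [ 16. -21.]
409.0 184.0 33.6 [539. 233.  68.] [29. 46.]
304.0 271.0 34.2 [454. 111.  45.] [-72. -64.]
shift units [-0.05  0.08  6.56] mm [ -1.5   2.3 196.9] tooly deg 8.1
```

Request:
carry_out:
  moves:
    - [[0.5,-0.05,0.1,1,0],[0.5,0,0,1,0],[0.5,0,0,1,0],[0.5,0,0,1,0],[0.5,0,0,1,0],[0.5,0,0,0.9,0],[0.5,0,0,0.6,0],[0.5,0,0,0,0]]

```text
time: 46.87
ee_pos: [0.4159, 0.199, 0.0283]
eef_rot: [0.657, 0.754, -0.004, -0.003]
wrist_force: [-0.2, -0.3, -0.6]
grip_width: 0.0642
grasp_force: 0.0
```

Request:
carry_out:
  moves:
    - [[-1,0,0,0,0],[-1,0,0,0,0],[-1,0,0,0,0],[-1,0,0,0,0],[-1,0,0,0,0],[-1,0,0,-0.3,0],[-1,0,0,-0.6,0],[-1,0,0,-0.6,0]]

```text
time: 47.53
ee_pos: [0.4191, 0.2011, 0.0786]
eef_rot: [0.656, 0.755, -0.0, -0.0]
wrist_force: [0.3, 0.5, -1.2]
grip_width: 0.0432
grasp_force: 61.1
```

Request:
carry_out:
  moves:
    - [[-1,0,0,-1,0],[-1,0,0,-1,0],[-1,0,0,-1,0],[-1,0,0,-1,0],[-1,0,0,-1,0],[-1,-1,-0.11,0,0],[-1,-1,-0.11,0,0],[-1,-1,-0.11,0,0]]

```text
time: 48.2
ee_pos: [0.4224, 0.11, 0.2295]
eef_rot: [0.655, 0.755, 0.001, 0.001]
wrist_force: [0.1, -0.6, -0.9]
grip_width: 0.0433
grasp_force: 61.2
```

Request:
carry_out:
  moves:
    - [[-1,-1,-0.11,0,0],[-1,-1,-0.11,0,0],[-1,-1,-0.11,0,0],[-1,-1,-0.11,0,0],[-1,-1,-0.11,0,0],[-1,-1,-0.11,0,0],[-1,-1,-0.11,0,0],[-1,-1,-0.11,0,0]]

```text
time: 48.87
ee_pos: [0.4293, -0.1321, 0.2288]
eef_rot: [0.656, 0.755, 0.0, 0.001]
wrist_force: [0.3, 0.9, -0.9]
grip_width: 0.0433
grasp_force: 61.2
```

Request:
carry_out:
  moves:
    - [[-1,-1,-0.11,0,0],[-1,-1,-0.11,0,0],[-1,-1,-0.11,0,0],[-1,-1,-0.11,0,0],[-1,-1,-0.11,0,0],[-1,-1,-0.11,0,0],[-1,-1,-0.11,0,0],[-1,-1,-0.11,0,0]]

```text
time: 49.53
ee_pos: [0.4366, -0.3734, 0.2287]
eef_rot: [0.656, 0.755, -0.0, 0.0]
wrist_force: [0.8, -1.2, -1.0]
grip_width: 0.0431
grasp_force: 61.2
```

Request:
carry_out:
  moves:
    - [[-1,0,0,0,-1],[-1,0,0,0,-1],[-1,0,0,0,-1],[-1,0,0,0,-1],[-1,0,0,0,-1],[-1,0,0,0,-1],[-1,0,0,0,-1],[-1,0,0,0,-1]]

```text
time: 50.2
ee_pos: [0.4368, -0.3718, 0.2287]
eef_rot: [0.356, 0.934, -0.0, 0.0]
wrist_force: [-0.6, 0.0, -1.3]
grip_width: 0.0429
grasp_force: 61.2
```

Request:
carry_out:
  moves:
    - [[-1,0,0,0,-1],[-1,0,0,0,-1],[-1,0,0,0,-1],[-1,0,0,0,-1],[-1,0,0,0,-1],[-1,0,0,0,-1],[-1,0,0,0,-1],[-1,0,0,0,-1]]

```text
time: 50.87
ee_pos: [0.4368, -0.3719, 0.2287]
eef_rot: [0.015, 1.0, -0.0, 0.0]
wrist_force: [-0.2, -0.1, -1.7]
grip_width: 0.0434
grasp_force: 61.1
```

Request:
carry_out:
  moves:
    - [[-1,0,0,0,-1],[-1,0,0,0,-1],[-1,0,0,0,0],[-1,0,0,0,0]]

```text
time: 51.2
ee_pos: [0.4368, -0.372, 0.2285]
eef_rot: [-0.069, 0.998, -0.0, 0.0]
wrist_force: [-0.3, -0.8, -1.9]
grip_width: 0.0433
grasp_force: 61.1
```

```bash
python3 -c "
from h import *
print(manip.observe()['ee_pos'],manip.observe()['grip_width']);go(434,-372,70);balls('top');cv2.imwrite('pics/t13.png',cv2.resize(manip.grab_frame('scene')[250:400,300:470,::-1],None,fx=3,fy=3))"
```

```text
[ 0.43681226 -0.37197288  0.22848512] 0.04333839188716409
shift units [0.09 0.01 5.28] mm [  2.8   0.4 158.5] tooly deg 97.9
225.0 288.0 8.8 [429. 107.  45.] [-97. -65.]
206.0 292.0 8.7 [422. 154.  45.] [-98. -17.]
```

View pics/t13.png

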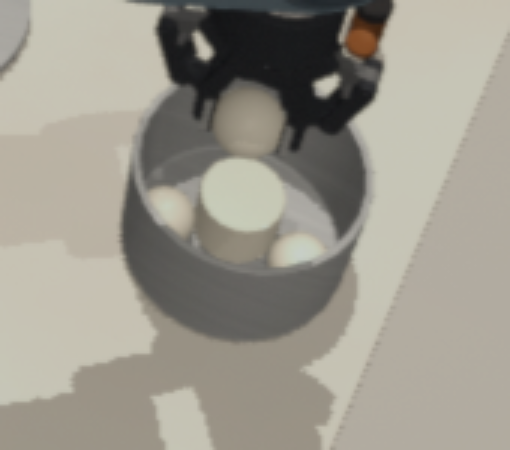

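The view shows the puck upright in the bowl, one ball at crop (165,212), another at (300,255), and the third held above. I'll compute where they lie.

```bash
python3 -c "
from h import *
for n,u,v,z in [('b1',165,212,.031),('b2',300,258,.031),('puck',242,193,.06),('rim',252,173,.118)]: print(n,(onz('scene',300+u/3,250+v/3,z)*1000).round())
for X in [(.482,-.372,.118),(.434,-.372,.031),(.530,-.372,.031)]: print(((proj('scene',np.array(X))-[300,250])*3).round())
"
```

```text
b1 [ 466. -325.   31.]
b2 [ 481. -428.   31.]
puck [ 493. -372.   60.]
rim [ 478. -378.  118.]
[247. 165.]
[204. 274.]
[255. 174.]
```

Request:
carry_out:
  moves:
    - [[-1,0.15,-0.1,1,0],[-1,0,0,1,0],[-1,0,0,1,0],[-1,0,0,1,0],[-1,0,0,0.8,0],[-1,0,0,0.4,0],[-1,0,0,0,0]]

```text
time: 51.88
ee_pos: [0.4334, -0.3762, 0.072]
eef_rot: [-0.069, 0.998, 0.0, 0.0]
wrist_force: [-1.1, 0.1, -0.6]
grip_width: 0.0433
grasp_force: 61.4
```

Request:
carry_out:
  moves:
    - [[0.3,0,0,0,0],[0.3,0,0,0,0],[0.3,0,0,0,0],[0.3,0,0,0,0],[0.3,0,0,-0.7,0],[0.3,0,0,-1,0],[0.3,0,0,-1,0],[0.5,0,0,-1,0]]

```text
time: 52.55
ee_pos: [0.4324, -0.3752, 0.1839]
eef_rot: [-0.07, 0.998, 0.0, -0.0]
wrist_force: [0.5, -0.6, 0.1]
grip_width: 0.064
grasp_force: 0.0
```

Request:
carry_out:
  moves:
    - [[0.5,0,0,-1,1],[0.5,0,0,-0.4,1],[0.5,0,0,0,1],[0.5,0,0,0,1],[0.5,0,0,0,1],[0.5,0,0,0,1],[0.5,0,0,0,1],[0.5,0,0,0,1]]

```text
time: 53.22
ee_pos: [0.4325, -0.3754, 0.2249]
eef_rot: [0.278, 0.961, 0.0, -0.0]
wrist_force: [-0.5, 0.3, -1.5]
grip_width: 0.064
grasp_force: 0.0
```

Request:
carry_out:
  moves:
    - [[0.5,0,0,0,1],[0.5,0,0,0,1],[0.5,0,0,0,1],[0.5,0,0,0,1],[0.5,0,0,0,1],[0.5,0,0,0,1],[0.5,0,0,0,1],[0.5,0,0,0,1]]

```text
time: 53.88
ee_pos: [0.4325, -0.3754, 0.2248]
eef_rot: [0.59, 0.808, 0.0, -0.0]
wrist_force: [-0.4, -0.1, 0.2]
grip_width: 0.0641
grasp_force: 0.0
```

Request:
carry_out:
  moves:
    - [[0.5,0,0,0,1],[0.5,0,0,0,1],[0.5,0,0,0,0],[0.5,0,0,0,0]]

```text
time: 54.22
ee_pos: [0.4326, -0.3755, 0.2248]
eef_rot: [0.655, 0.755, 0.0, -0.0]
wrist_force: [0.7, -0.2, -0.1]
grip_width: 0.0638
grasp_force: 0.0
```

```bash
python3 -c "
from h import *
print(manip.observe()['ee_pos'],manip.observe()['grip_width']);go(424,155,230);go(424,155,29)"
```

```text
[ 0.43262953 -0.37548764  0.22484692] 0.06380628293937488
shift units [17.55  2.21 -0.17] mm [526.4  66.3  -5.2] tooly deg 8.1
shift units [17.55  2.21  6.53] mm [526.4  66.3 195.8] tooly deg 8.1
```

Request:
carry_out:
  moves:
    - [[0.5,0.975,0.123,0,0],[0.5,0.975,0.123,0,0],[0.5,0.975,0.123,0,0],[0.5,0.975,0.123,0,0],[0.5,0.975,0.123,0,0],[0.5,0.975,0.123,0,0],[0.5,0.975,0.123,0,0],[0.5,0.975,0.123,0,0]]

```text
time: 54.88
ee_pos: [0.4291, -0.1385, 0.2249]
eef_rot: [0.655, 0.755, -0.0, 0.0]
wrist_force: [0.6, -0.6, -0.3]
grip_width: 0.0643
grasp_force: 0.0
```

Request:
carry_out:
  moves:
    - [[0.5,0.975,0.123,0,0],[0.5,0.975,0.123,0,0],[0.5,0.975,0.123,0,0],[0.5,0.975,0.123,0,0],[0.5,0.975,0.123,0,0],[0.5,0.975,0.123,0,0],[0.5,0.975,0.123,0,0],[0.5,0.975,0.123,0,0]]

```text
time: 55.55
ee_pos: [0.4258, 0.0974, 0.225]
eef_rot: [0.655, 0.755, 0.0, 0.0]
wrist_force: [1.0, -0.8, 1.1]
grip_width: 0.0642
grasp_force: 0.0
```

Request:
carry_out:
  moves:
    - [[0.5,0.975,0.123,0,0],[0.5,0.975,0.123,0,0],[0.5,0,0,0,0],[0.5,0,0,0,0]]

```text
time: 55.88
ee_pos: [0.425, 0.1559, 0.2248]
eef_rot: [0.654, 0.756, -0.0, 0.0]
wrist_force: [0.1, -0.2, -0.4]
grip_width: 0.0639
grasp_force: 0.0
```

```bash
python3 -c "
from h import *
print(manip.observe()['ee_pos'],manip.observe()['grip_width']);balls('wrist');go(424,155,29)
m=manip.camera_model('top');im=manip.grab_frame('top')
# lid knob dark blob
g=cv2.cvtColor(im,cv2.COLOR_RGB2GRAY); 
for b in [(250,370,190,300)]:
    k=(g[b[2]:b[3],b[0]:b[1]]<60).astype(np.uint8); n,l,s,c=cv2.connectedComponentsWithStats(k)
    for i in range(1,n):
        if s[i,4]>40: u,v=c[i]+[b[0],b[2]]; print('dark',u,v,s[i,4],(onz('top',u,v,.04)*1000).round())
"
```

```text
[0.4249784  0.15591851 0.22479336] 0.06388974147624388
281.0 189.0 21.8 [425. 156.  45.] [-95. -16.]
280.0 230.0 21.0 [430. 111.  45.] [-95. -61.]
475.0 276.0 15.7 [657. 100.  87.] [ 128. -102.]
388.0 198.0 31.4 [532. 168.  65.] [ 13. -18.]
334.0 281.0 34.2 [501.  56.  45.] [ -33. -125.]
539.0 234.0 16.4 [720. 167. 102.] [200. -45.]
342.0 203.0 17.6 [490. 151.  45.] [-31. -30.]
shift units [ 0.   -0.04  6.53] mm [ 1.000e-01 -1.100e+00  1.958e+02] tooly deg 8.1
```

Request:
carry_out:
  moves:
    - [[0.5,0,0,1,0],[0.5,0,0,1,0],[0.5,0,0,1,0],[0.5,0,0,1,0],[0.5,0,0,1,0],[0.5,0,0,0.9,0],[0.5,0,0,0.6,0],[0.5,0,0,0,0]]

```text
time: 56.65
ee_pos: [0.4222, 0.1533, 0.0262]
eef_rot: [0.657, 0.754, -0.003, -0.003]
wrist_force: [-1.2, -1.1, -0.8]
grip_width: 0.0637
grasp_force: 0.0
```

Request:
carry_out:
  moves:
    - [[-1,0,0,0,0],[-1,0,0,0,0],[-1,0,0,0,0],[-1,0,0,0,0],[-1,0,0,0,0],[-1,0,0,-0.3,0],[-1,0,0,-0.6,0],[-1,0,0,-0.6,0]]

```text
time: 57.32
ee_pos: [0.4246, 0.155, 0.0754]
eef_rot: [0.656, 0.755, -0.001, -0.001]
wrist_force: [0.2, -0.0, -0.8]
grip_width: 0.0434
grasp_force: 61.1
```

Request:
carry_out:
  moves:
    - [[-1,0,0,-1,0],[-1,0,0,-1,0],[-1,0,0,-1,0],[-1,0,0,-1,0],[-1,0,0,-1,0],[-1,-0.97,0.046,0,0],[-1,-0.97,0.046,0,0],[-1,-0.97,0.046,0,0]]

```text
time: 57.98
ee_pos: [0.4417, 0.0685, 0.2264]
eef_rot: [0.655, 0.755, 0.001, 0.001]
wrist_force: [1.1, -0.1, -0.1]
grip_width: 0.0436
grasp_force: 61.2
```

Request:
carry_out:
  moves:
    - [[-1,-0.97,0.046,0,0],[-1,-0.97,0.046,0,0],[-1,-0.97,0.046,0,0],[-1,-0.97,0.046,0,0],[-1,-0.97,0.046,0,0],[-1,-0.97,0.046,0,0],[-1,-0.97,0.046,0,0],[-1,-0.97,0.046,0,0]]

```text
time: 58.65
ee_pos: [0.4847, -0.1612, 0.2255]
eef_rot: [0.656, 0.755, 0.0, 0.0]
wrist_force: [0.4, 0.5, -1.0]
grip_width: 0.0433
grasp_force: 61.2
```

Request:
carry_out:
  moves:
    - [[-1,-0.97,0.046,0,0],[-1,-0.97,0.046,0,0],[-1,-0.97,0.046,0,0],[-1,-0.97,0.046,0,0],[-1,-0.97,0.046,0,0],[-1,-0.97,0.046,0,0],[-1,0,0,0,1],[-1,0,0,0,1]]

```text
time: 59.32
ee_pos: [0.5171, -0.3331, 0.2252]
eef_rot: [0.721, 0.692, 0.0, -0.0]
wrist_force: [-0.1, 0.2, -1.7]
grip_width: 0.0432
grasp_force: 61.2
```

Request:
carry_out:
  moves:
    - [[-1,0,0,0,1],[-1,0,0,0,1],[-1,0,0,0,1],[-1,0,0,0,1],[-1,0,0,0,1],[-1,0,0,0,1],[-1,0,0,0,1],[-1,0,0,0,0.6]]

```text
time: 59.98
ee_pos: [0.5172, -0.3313, 0.2255]
eef_rot: [0.907, 0.421, 0.0, -0.0]
wrist_force: [-0.1, -0.2, -0.9]
grip_width: 0.043
grasp_force: 61.2
```

Request:
carry_out:
  moves:
    - [[-1,0,0,0,0],[-1,0,0,0,0],[-1,0,0,0,0]]

```text
time: 60.23
ee_pos: [0.5173, -0.3315, 0.2252]
eef_rot: [0.906, 0.423, 0.0, 0.0]
wrist_force: [0.0, 0.0, -0.6]
grip_width: 0.0432
grasp_force: 61.2
```

```bash
python3 -c "
from h import *
print(manip.observe()['ee_pos'],manip.observe()['grip_width']);go(516,-332,70);balls('top')
im=manip.grab_frame('scene')[:,:,::-1];g=cv2.cvtColor(im,cv2.COLOR_BGR2GRAY)[260:360,330:430]
b=cv2.resize(g,None,fx=3,fy=3,interpolation=cv2.INTER_CUBIC)
c=cv2.HoughCircles(cv2.medianBlur(b,5),cv2.HOUGH_GRADIENT,1,25,param1=80,param2=16,minRadius=22,maxRadius=50)
for u,v,r in c[0]: print('c',(u/3+330).round(1),(v/3+260).round(1),r/3,b[int(v),int(u)],(onz('scene',u/3+330,v/3+260,.031)*1000).round())
"
```

```text
[ 0.51731095 -0.33153479  0.22517653] 0.04322433619220237
shift units [-0.04 -0.02  5.17] mm [ -1.2  -0.7 155.2] tooly deg -39.9
225.0 288.0 8.8 [429. 107.  45.] [-97. -65.]
c 379.8 317.2 14.933333 160 [ 502. -371.   31.]
c 406.5 300.5 14.966667 82 [ 574. -407.   31.]
c 396.5 342.5 15.333333 97 [ 463. -427.   31.]
c 402.5 326.2 10.033334 118 [ 507. -424.   31.]
c 355.2 322.5 9.333333 170 [ 462. -328.   31.]
```

Request:
carry_out:
  moves:
    - [[-1,0,0,1,0],[-1,0,0,1,0],[-1,0,0,1,0],[-1,0,0,1,0],[-1,0,0,0.8,0],[-1,0,0,0.35,0],[-1,0,0,0,0]]

```text
time: 60.92
ee_pos: [0.5181, -0.3327, 0.0711]
eef_rot: [0.906, 0.423, 0.0, 0.001]
wrist_force: [0.4, -1.6, 0.8]
grip_width: 0.043
grasp_force: 61.5
```

Request:
carry_out:
  moves:
    - [[0.3,0,0,0,0],[0.3,0,0,0,0],[0.3,0,0,0,0],[0.3,0,0,0,0],[0.3,0,0,-0.7,0],[0.3,0,0,-1,0],[0.3,0,0,-1,0],[0.5,0,0,-1,0]]

```text
time: 61.58
ee_pos: [0.5168, -0.331, 0.1821]
eef_rot: [0.906, 0.423, -0.0, -0.001]
wrist_force: [0.5, -0.5, 0.2]
grip_width: 0.0636
grasp_force: 0.0
```

Request:
carry_out:
  moves:
    - [[0.5,0,0,-1,-1],[0.5,0,0,-0.4,-1],[0.5,0,0,0,-1],[0.5,0,0,0,-1],[0.5,0,0,0,-1],[0.5,0,0,0,-1],[0.5,0,0,0,-1],[0.5,0,0,0,-1]]

```text
time: 62.25
ee_pos: [0.5171, -0.3312, 0.2231]
eef_rot: [0.706, 0.709, 0.0, -0.001]
wrist_force: [-0.1, 0.1, 0.3]
grip_width: 0.0641
grasp_force: 0.0
```

Request:
carry_out:
  moves:
    - [[0.5,0,0,0,-1],[0.5,0,0,0,-0.6],[0.5,0,0,0,0],[0.5,0,0,0,0]]

```text
time: 62.58
ee_pos: [0.5172, -0.3314, 0.2231]
eef_rot: [0.657, 0.754, 0.0, -0.0]
wrist_force: [0.7, -0.2, 0.7]
grip_width: 0.0644
grasp_force: 0.0
```

```bash
python3 -c "
from h import *
print(manip.observe()['ee_pos'],manip.observe()['grip_width']);go(430,110,228)"
```

```text
[ 0.51715324 -0.33137206  0.22309737] 0.06436054268276127
shift units [14.97 -0.85 -0.16] mm [449.2 -25.5  -4.9] tooly deg 7.9
```

Request:
carry_out:
  moves:
    - [[0.5,1,-0.057,0,0],[0.5,1,-0.057,0,0],[0.5,1,-0.057,0,0],[0.5,1,-0.057,0,0],[0.5,1,-0.057,0,0],[0.5,1,-0.057,0,0],[0.5,1,-0.057,0,0],[0.5,1,-0.057,0,0]]

```text
time: 63.25
ee_pos: [0.4698, -0.0945, 0.2233]
eef_rot: [0.657, 0.754, 0.0, -0.0]
wrist_force: [0.0, -0.1, -1.2]
grip_width: 0.064
grasp_force: 0.0
```

Request:
carry_out:
  moves:
    - [[0.5,1,-0.057,0,0],[0.5,1,-0.057,0,0],[0.5,1,-0.057,0,0],[0.5,1,-0.057,0,0],[0.5,1,-0.057,0,0],[0.5,1,-0.057,0,0],[0.5,1,-0.057,0,0],[0.5,0,0,0,0]]

```text
time: 63.92
ee_pos: [0.4279, 0.114, 0.2233]
eef_rot: [0.655, 0.756, 0.0, -0.001]
wrist_force: [-0.2, -0.4, -0.5]
grip_width: 0.0643
grasp_force: 0.0
```

```bash
python3 -c "
from h import *
print(manip.observe()['ee_pos'],manip.observe()['grip_width']);balls('wrist');go(430,110,29)"
```

```text
[0.42794973 0.11403394 0.22325873] 0.06428812931160424
283.0 193.0 22.0 [430. 111.  45.] [-95. -61.]
484.0 250.0 15.9 [658.  92.  86.] [ 127. -110.]
377.0 138.0 30.2 [516. 182.  45.] [-1. -2.]
392.0 144.0 19.2 [526. 180.  65.] [ 9. -5.]
344.0 235.0 21.9 [503.  74.  45.] [ -29. -108.]
399.0 73.0 13.7 [520. 249.  65.] [13. 64.]
shift units [-0.08  0.04  6.48] mm [ -2.4   1.1 194.3] tooly deg 8.2
```

Request:
carry_out:
  moves:
    - [[0.5,-0.1,0.05,1,0],[0.5,0,0,1,0],[0.5,0,0,1,0],[0.5,0,0,1,0],[0.5,0,0,1,0],[0.5,0,0,0.9,0],[0.5,0,0,0.5,0],[0.5,0,0,0,0]]

```text
time: 64.63
ee_pos: [0.4283, 0.1067, 0.0279]
eef_rot: [0.657, 0.754, -0.003, -0.003]
wrist_force: [-1.2, 0.0, -0.3]
grip_width: 0.0642
grasp_force: 0.0
```

Request:
carry_out:
  moves:
    - [[-1,0,0,0,0],[-1,0,0,0,0],[-1,0,0,0,0],[-1,0,0,0,0],[-1,0,0,0,0],[-1,0,0,-0.3,0],[-1,0,0,-0.6,0],[-1,0,0,-0.6,0]]

```text
time: 65.3
ee_pos: [0.4305, 0.1077, 0.0768]
eef_rot: [0.656, 0.755, -0.001, -0.001]
wrist_force: [0.4, 0.0, -1.1]
grip_width: 0.0427
grasp_force: 61.1
```

Request:
carry_out:
  moves:
    - [[-1,0,0,-1,0],[-1,0,0,-1,0],[-1,0,0,-1,0],[-1,0,0,-1,0],[-1,0,0,-1,0],[-1,0,0,0,0]]

```text
time: 65.8
ee_pos: [0.4346, 0.1078, 0.2339]
eef_rot: [0.656, 0.755, 0.004, 0.005]
wrist_force: [0.6, -0.4, 0.3]
grip_width: 0.0431
grasp_force: 61.2
```

```bash
python3 -c "
from h import *
print(manip.observe()['ee_pos'],manip.observe()['grip_width'])
im=manip.grab_frame('top')[:,:,::-1]
k=4;x0,y0=375,215;b=cv2.resize(im[y0:310,x0:480],None,fx=k,fy=k,interpolation=cv2.INTER_CUBIC);g=cv2.medianBlur(cv2.cvtColor(b,cv2.COLOR_BGR2GRAY),5)
c=cv2.HoughCircles(g,cv2.HOUGH_GRADIENT,1,30,param1=80,param2=14,minRadius=34,maxRadius=60)
for u,v,r in c[0]:
  w=onz('top',u/k+x0,v/k+y0,.031)*1000
  print((u/k+x0).round(1),(v/k+y0).round(1),(r/k).round(1),b[int(v),int(u)],w.round(),'z60',(onz('top',u/k+x0,v/k+y0,.06)*1000).round())
im=im[y0:310,x0:480]; hsv=cv2.cvtColor(im,cv2.COLOR_BGR2HSV)
t=((im.min(2)>140)).astype(np.uint8)
for r in t[20:84:3,6:96:2]: print(''.join('#' if q else '.' for q in r))
"
```

```text
[0.43458702 0.10776912 0.23389456] 0.04307011599140886
422.6 257.9 12.9 [183 189 183] [ 490. -382.   31.] z60 [ 491. -374.   60.]
422.4 281.4 9.2 [190 192 185] [ 432. -379.   31.] z60 [ 435. -371.   60.]
414.9 283.6 14.6 [125 145 155] [ 427. -361.   31.] z60 [ 430. -352.   60.]
442.4 263.6 8.6 [191 191 184] [ 474. -431.   31.] z60 [ 476. -421.   60.]
407.4 248.1 8.9 [189 192 185] [ 515. -345.   31.] z60 [ 516. -338.   60.]
416.6 244.9 14.6 [ 85  97 102] [ 522. -369.   31.] z60 [ 523. -360.   60.]
398.6 272.1 11.8 [174 192 185] [ 456. -321.   31.] z60 [ 459. -314.   60.]
427.4 245.4 10.6 [147 158 160] [ 520. -395.   31.] z60 [ 521. -386.   60.]
457.6 304.6 10.4 [158 181 184] [ 372. -464.   31.] z60 [ 377. -453.   60.]
######............#######............#####...
#####......#...##############..........###...
####......#.###.....##########..........##..#
###......########....##########.........#.##.
##......#.#####################..........###.
##........################.#####.............
#......#...#####.##########...............#..
#......#.......#############..###...........#
#......#.......###################...........
#..............############.#######..........
#.......#####...##########..#######..........
#......#######....#######....#####...........
##.....#.#####.#......#####...............#..
###......#####..........####..............#..
####....#.##......######.#...................
#####....##.#.....#######................##..
######....#.......#######...............###..
########...........#####...............####..
#########..............................####.#
###########.........................#######..
#############....................#.########..
################......#.....###############..
```

Four balls are in the bowl at (432,-379), (474,-431), (515,-345) and (456,-321), with the puck at (491,-374). That leaves a free spot near (522,-405).

Request:
carry_out:
  moves:
    - [[-1,-0.963,0.032,0,0],[-1,-0.963,0.032,0,0],[-1,-0.963,0.032,0,0],[-1,-0.963,0.032,0,0],[-1,-0.963,0.032,0,0],[-1,-0.963,0.032,0,0],[-1,-0.963,0.032,0,0],[-1,-0.963,0.032,0,0]]

```text
time: 66.52
ee_pos: [0.4701, -0.1211, 0.2248]
eef_rot: [0.656, 0.755, -0.0, -0.001]
wrist_force: [0.8, -0.2, -0.8]
grip_width: 0.0428
grasp_force: 61.2
```

Request:
carry_out:
  moves:
    - [[-1,-0.963,0.032,0,0],[-1,-0.963,0.032,0,0],[-1,-0.963,0.032,0,0],[-1,-0.963,0.032,0,0],[-1,-0.963,0.032,0,0],[-1,-0.963,0.032,0,0],[-1,-0.963,0.032,0,0],[-1,-0.963,0.032,0,0]]

```text
time: 67.18
ee_pos: [0.51, -0.3486, 0.2244]
eef_rot: [0.656, 0.755, 0.0, -0.002]
wrist_force: [1.0, 0.0, -0.9]
grip_width: 0.0431
grasp_force: 61.2
```

Request:
carry_out:
  moves:
    - [[-1,-0.963,0.032,0,0],[-1,-0.963,0.032,0,0],[-1,0,0,0,-1],[-1,0,0,0,-1],[-1,0,0,0,-1],[-1,0,0,0,-1],[-1,0,0,0,-1],[-1,0,0,0,-1]]

```text
time: 67.85
ee_pos: [0.52, -0.4041, 0.2243]
eef_rot: [0.436, 0.9, 0.001, -0.002]
wrist_force: [-1.0, 0.9, -0.9]
grip_width: 0.0432
grasp_force: 61.2
```

Request:
carry_out:
  moves:
    - [[-1,0,0,0,-1],[-1,0,0,0,-1],[-1,0,0,0,-0.4],[-1,0,0,0,0],[-1,0,0,0,0]]

```text
time: 68.27
ee_pos: [0.5202, -0.4043, 0.2249]
eef_rot: [0.343, 0.939, 0.001, -0.001]
wrist_force: [-0.4, -0.4, -0.2]
grip_width: 0.043
grasp_force: 61.2
```

```bash
python3 -c "
from h import *
print(manip.observe()['ee_pos'],manip.observe()['grip_width']);go(522,-405,70)"
```

```text
[ 0.520193   -0.40430583  0.22492864] 0.04302893395652299
shift units [-0.06  0.02  5.16] mm [ -1.8   0.6 154.9] tooly deg 49.9
```

Request:
carry_out:
  moves:
    - [[-1,-0.05,0,1,0],[-1,0,0,1,0],[-1,0,0,1,0],[-1,0,0,1,0],[-1,0,0,0.8,0],[-1,0,0,0.35,0],[-1,0,0,0,0]]

```text
time: 68.85
ee_pos: [0.5214, -0.4054, 0.0703]
eef_rot: [0.343, 0.94, 0.001, -0.001]
wrist_force: [-0.2, -0.1, -0.7]
grip_width: 0.0428
grasp_force: 62.8
```

Request:
carry_out:
  moves:
    - [[0.3,0,0,0,0],[0.3,0,0,0,0],[0.3,0,0,0,0],[0.3,0,0,0,0],[0.3,0,0,-0.7,0],[0.3,0,0,-1,0],[0.3,0,0,-1,0],[0.5,0,0,-1,0]]

```text
time: 69.52
ee_pos: [0.5217, -0.4058, 0.1843]
eef_rot: [0.342, 0.94, -0.0, -0.0]
wrist_force: [-0.2, -0.6, 0.8]
grip_width: 0.0638
grasp_force: 0.0
```

Request:
carry_out:
  moves:
    - [[0.5,0,0,-1,1],[0.5,0,0,-0.4,1],[0.5,0,0,0,1],[0.5,0,0,0,1],[0.5,0,0,0,1],[0.5,0,0,0,1],[0.5,0,0,0,1],[0.5,0,0,0,1]]

```text
time: 70.18
ee_pos: [0.5218, -0.4059, 0.2253]
eef_rot: [0.645, 0.765, -0.0, 0.0]
wrist_force: [0.3, 0.3, 0.5]
grip_width: 0.0643
grasp_force: 0.0
```

Request:
carry_out:
  moves:
    - [[0.5,0,0,0,1],[0.5,0,0,0,0.4],[0.5,1,0,0,0],[0.5,1,0,0,0],[0.5,1,0,0,0],[0.5,1,0,0,0],[0.5,1,0,0,0],[0.5,1,0,0,0]]

```text
time: 70.85
ee_pos: [0.5122, -0.2248, 0.2253]
eef_rot: [0.689, 0.725, 0.0, 0.0]
wrist_force: [0.4, 1.0, 0.2]
grip_width: 0.0638
grasp_force: 0.0
```

Request:
carry_out:
  moves:
    - [[0.5,1,0,0,0],[0.5,1,0,0,0],[0.5,0,0,0,0],[0.5,0,0,0,0]]

```text
time: 71.18
ee_pos: [0.5094, -0.1652, 0.2254]
eef_rot: [0.688, 0.726, 0.0, 0.001]
wrist_force: [-0.2, 0.2, -1.0]
grip_width: 0.0636
grasp_force: 0.0
```

```bash
cat > chk.py <<'E'
from h import *
def knob(n,z=.046):
    im=manip.grab_frame(n); m=manip.camera_model(n); g=im.max(2)
    k=(g<45).astype(np.uint8); N,l,s,c=cv2.connectedComponentsWithStats(k)
    for i in range(1,N):
        if 60<s[i,4]<4000 and .6<s[i,2]/s[i,3]<1.7:
            w=onz(n,*c[i],z,m)*1000
            if 350<w[0]<700 and -450<w[1]<50: print(n,'dark',c[i].round(1),s[i,2:5],w.round())
def bowl():
    im=manip.grab_frame('top')[:,:,::-1]
    k=4;x0,y0=375,215;b=cv2.resize(im[y0:310,x0:480],None,fx=k,fy=k,interpolation=cv2.INTER_CUBIC);g=cv2.medianBlur(cv2.cvtColor(b,cv2.COLOR_BGR2GRAY),5)
    c=cv2.HoughCircles(g,cv2.HOUGH_GRADIENT,1,30,param1=80,param2=14,minRadius=34,maxRadius=60)
    for u,v,r in c[0]:
        p=b[int(v),int(u)]
        if p.min()>140: print((r/k).round(1),p,(onz('top',u/k+x0,v/k+y0,.031)*1000).round())
E
python3 -c "
from chk import *
print(manip.observe()['ee_pos'],manip.observe()['grip_width']);balls('top');print('bowl');bowl();knob('top');knob('wrist')"
```

```text
[ 0.50939453 -0.16516627  0.22536205] 0.06363394353219536
bowl
9.2 [194 199 191] [ 522. -430.   31.]
13.5 [191 197 188] [ 490. -381.   31.]
9.4 [184 198 190] [ 435. -378.   31.]
9.0 [197 198 190] [ 475. -430.   31.]
14.6 [172 197 191] [ 418. -386.   31.]
9.8 [188 199 190] [ 511. -341.   31.]
top dark [376.3 315.9] [ 21  28 173] [ 353. -260.   46.]
```

```bash
python3 - <<'E'
from chk import *
m=manip.camera_model('wrist');im=manip.grab_frame('wrist');g=cv2.cvtColor(im,cv2.COLOR_RGB2GRAY)
p=proj('wrist',np.array([.534,-.096,.046]),m);print('pred',p, 'gripper',manip.observe()['ee_pos'])
u0,v0=int(p[0]),int(p[1]);b=(max(v0-80,0),min(v0+80,420),max(u0-80,0),min(u0+80,560))
sub=g[b[0]:b[1],b[2]:b[3]]
for t in (50,70,90):
    N,l,s,c=cv2.connectedComponentsWithStats((sub<t).astype(np.uint8))
    for i in range(1,N):
        if s[i,4]>80: print(t,c[i]+[b[2],b[0]],s[i,2:5],(onz('wrist',*(c[i]+[b[2],b[0]]),.046,m)*1000).round())
c=cv2.HoughCircles(cv2.medianBlur(g,5),cv2.HOUGH_GRADIENT,1,20,param1=80,param2=22,minRadius=60,maxRadius=160)
for u,v,r in c[0][:5]: print('big',u,v,r,(onz('wrist',u,v,.016,m)*1000).round())
# ball height: top ray vs scene ray
s=manip.grab_frame('scene');gs=cv2.cvtColor(s,cv2.COLOR_RGB2GRAY)
bb=cv2.resize(gs[250:360,330:440],None,fx=4,fy=4,interpolation=cv2.INTER_CUBIC)
ct,dt=ray('top',*proj('top',np.array([.522,-.430,.031])))
for u,v,r in cv2.HoughCircles(cv2.medianBlur(bb,5),cv2.HOUGH_GRADIENT,1,20,param1=80,param2=13,minRadius=36,maxRadius=60)[0]:
    if bb[int(v),int(u)]<110: continue
    cs,ds=ray('scene',u/4+330,v/4+250); A=np.stack([dt,-ds],1); x=np.linalg.lstsq(A,cs-ct,rcond=None)[0]
    P,Q=ct+dt*x[0],cs+ds*x[1]; print('sc',u/4+330,v/4+250,r/4,'P',(P*1000).round(),'gap',(np.linalg.norm(P-Q)*1000).round(), 'fl',(onz('scene',u/4+330,v/4+250,.031)*1000).round())
for z in (.031,.05,.073): print(z,proj('scene',onz('top',*proj('top',np.array([.522,-.430,.031])),z)))
E
```

```text
pred [310.19758933 120.63460398] gripper [ 0.50939311 -0.16728555  0.22490884]
50 [330.88127854  95.4109589 ] [ 31  26 219] [553. -69.  46.]
70 [331.59896507  89.4915912 ] [ 32  30 773] [553. -63.  46.]
90 [331.37851038  89.48595849] [ 34  32 819] [553. -63.  46.]
big 325.5 88.5 80.4 [551. -61.  16.]
big 401.5 260.5 157.2 [ 668. -260.   16.]
big 256.5 334.5 64.4 [ 486. -384.   16.]
big 368.5 218.5 159.4 [ 614. -205.   16.]
big 323.5 203.5 150.6 [ 559. -189.   16.]
sc 380.875 317.375 14.3 P [ 523. -418.   65.] gap 56.0 fl [ 503. -373.   31.]
sc 404.625 311.125 10.8 P [ 523. -417.   68.] gap 2.0 fl [ 545. -414.   31.]
sc 368.875 296.375 10.825 P [ 525. -393.  139.] gap 70.0 fl [ 540. -327.   31.]
sc 399.375 336.875 9.7 P [ 521. -446.  -14.] gap 25.0 fl [ 478. -428.   31.]
sc 354.375 322.125 10.025 P [ 523. -414.   78.] gap 115.0 fl [ 462. -326.   31.]
sc 404.375 318.375 14.575 P [ 522. -425.   45.] gap 5.0 fl [ 527. -420.   31.]
sc 375.875 314.125 9.325 P [ 524. -413.   79.] gap 65.0 fl [ 505. -360.   31.]
sc 383.875 313.375 9.475 P [ 523. -415.   75.] gap 47.0 fl [ 516. -375.   31.]
0.031 [407.55624035 322.07809535]
0.05 [406.42626532 316.50133776]
0.073 [405.02743376 309.59769445]
```

The last ball rests at about z = 68 mm, below the lid's step. The lid has been knocked to about (552,-62). I'll move over it and measure again.

```bash
python3 -c "
from h import *
go(552,-64,225)"
```

```text
shift units [ 3.36  1.59 -0.01] mm [100.9  47.8  -0.2] tooly deg 2.9
```

Request:
carry_out:
  moves:
    - [[0.5,0.84,0.4,0,0],[0.5,0.84,0.4,0,0],[0.5,0.84,0.4,0,0],[0.5,0.84,0.4,0,0],[0.5,0,0,0,0],[0.5,0,0,0,0]]

```text
time: 71.98
ee_pos: [0.5523, -0.0627, 0.2246]
eef_rot: [0.688, 0.726, -0.0, -0.0]
wrist_force: [-0.1, -1.0, -0.3]
grip_width: 0.0638
grasp_force: 0.0
```

```bash
python3 - <<'E'
from chk import *
print(manip.observe()['ee_pos'])
m=manip.camera_model('wrist');im=manip.grab_frame('wrist');g=cv2.cvtColor(im,cv2.COLOR_RGB2GRAY)
p=proj('wrist',np.array([.552,-.062,.046]),m);print(p)
u0,v0=int(p[0]),int(p[1]);b=(max(v0-60,0),v0+60,u0-60,u0+60);sub=g[b[0]:b[1],b[2]:b[3]]
N,l,s,c=cv2.connectedComponentsWithStats((sub<75).astype(np.uint8))
for i in range(1,N):
    if s[i,4]>80: print(c[i]+[b[2],b[0]],s[i],(onz('wrist',*(c[i]+[b[2],b[0]]),.042,m)*1000).round())
c=cv2.HoughCircles(cv2.medianBlur(g,5),cv2.HOUGH_GRADIENT,1,20,param1=80,param2=22,minRadius=70,maxRadius=110)
for u,v,r in c[0][:3]: print('big',u,v,r,(onz('wrist',u,v,.016,m)*1000).round())
im=manip.grab_frame('top');g=cv2.cvtColor(im,cv2.COLOR_RGB2GRAY)
E
```

```text
[ 0.55230075 -0.06269429  0.22460012]
[281.32140765 188.59904942]
[283.52480418 187.22845953] [ 48  44  30  32 766] [554. -61.  42.]
big 283.5 178.5 75.4 [554. -58.  16.]
```

Request:
carry_out:
  moves:
    - [[0.3,0.07,0.05,1,0],[0.3,0,0,1,0],[0.3,0,0,1,0],[0.3,0,0,1,0],[0.3,0,0,1,0],[0.3,0,0,1,0],[0.3,0,0,0.6,0],[0.3,0,0,0,0]]

```text
time: 72.75
ee_pos: [0.5496, -0.0612, 0.0223]
eef_rot: [0.689, 0.725, -0.002, -0.004]
wrist_force: [-0.3, -0.5, -0.5]
grip_width: 0.0558
grasp_force: 0.0
```

Request:
carry_out:
  moves:
    - [[0.3,0,0,0.1,0],[0.3,0,0,0,0],[-1,0,0,0,0],[-1,0,0,0,0],[-1,0,0,0,0],[-1,0,0,0,0],[-1,0,0,0,0],[-1,0,0,0,0]]

```text
time: 73.42
ee_pos: [0.5546, -0.0615, 0.0259]
eef_rot: [0.688, 0.725, 0.0, 0.001]
wrist_force: [-1.9, -1.1, 6.2]
grip_width: 0.0302
grasp_force: 59.7
```

Request:
carry_out:
  moves:
    - [[-1,0,0,-0.3,0],[-1,0,0,-0.6,0],[-1,0,0,-0.9,0],[-1,0,0,-0.9,0],[-1,0,0,-0.9,0],[-1,0,0,-0.9,0],[-1,0,0,-0.9,0],[-1,0,0,-0.5,0]]

```text
time: 74.08
ee_pos: [0.5543, -0.061, 0.2048]
eef_rot: [0.688, 0.725, 0.001, 0.002]
wrist_force: [0.4, 0.2, -3.7]
grip_width: 0.0298
grasp_force: 60.2
```

Request:
carry_out:
  moves:
    - [[-1,0,0,0,0],[-1,0,0,0,0]]

```text
time: 74.25
ee_pos: [0.5534, -0.0608, 0.2014]
eef_rot: [0.688, 0.725, 0.0, 0.001]
wrist_force: [-0.0, 0.0, -4.2]
grip_width: 0.03
grasp_force: 60.2
```

```bash
python3 -c "
from h import *
o=manip.observe();print(o['ee_pos'],o['grip_width'],o['wrist_force'],o['ft_torque'])
go(482,-372,200)"
```

```text
[ 0.55340836 -0.06079033  0.20138624] 0.029985263500147488 [-0.04652976  0.02556724 -4.15745676] [0.03153099 0.03035147 0.0371974 ]
shift units [-10.23  -2.92   0.05] mm [-307.   -87.6    1.4] tooly deg 3.0
```

Request:
carry_out:
  moves:
    - [[-1,-0.93,-0.265,0,0],[-1,-0.93,-0.265,0,0],[-1,-0.93,-0.265,0,0],[-1,-0.93,-0.265,0,0],[-1,-0.93,-0.265,0,0],[-1,-0.93,-0.265,0,0],[-1,-0.93,-0.265,0,0],[-1,-0.93,-0.265,0,0]]

```text
time: 74.92
ee_pos: [0.4998, -0.2874, 0.198]
eef_rot: [0.688, 0.725, -0.0, -0.002]
wrist_force: [0.5, 0.5, -4.2]
grip_width: 0.0297
grasp_force: 60.1
```

Request:
carry_out:
  moves:
    - [[-1,-0.93,-0.265,0,0],[-1,-0.93,-0.265,0,0],[-1,-0.93,-0.265,0,0],[-1,0,0,0,0],[-1,0,0,0,0],[-1,0,0,0,0]]

```text
time: 75.42
ee_pos: [0.4813, -0.3708, 0.1986]
eef_rot: [0.689, 0.725, 0.0, -0.002]
wrist_force: [-0.2, 0.3, -3.8]
grip_width: 0.0297
grasp_force: 60.2
```

```bash
python3 - <<'E'
from h import *
o=manip.observe();print(o['ee_pos'],o['grip_width']);go(482,-372,140)
# bowl rim/wall check from scene: horizontal dark/light not needed; check lid disc centre in scene & top
im=manip.grab_frame('wrist');m=manip.camera_model('wrist');g=cv2.medianBlur(cv2.cvtColor(im,cv2.COLOR_RGB2GRAY),5)
c=cv2.HoughCircles(g,cv2.HOUGH_GRADIENT,1,15,param1=80,param2=20,minRadius=80,maxRadius=220)
for u,v,r in c[0][:5]: print(u,v,r,'lid z',(onz('wrist',u,v,o['ee_pos'][2]-.009,m)*1000).round(),'rim z',(onz('wrist',u,v,.118,m)*1000).round())
E
```

```text
[ 0.48127725 -0.37076448  0.19857737] 0.029665989739854078
shift units [-0.04  0.02  1.95] mm [-1.3  0.7 58.6] tooly deg 3.0
281.5 253.5 153.9 lid z [ 481. -360.  190.] rim z [ 483. -395.  118.]
304.5 242.5 128.9 lid z [ 493. -353.  190.] rim z [ 500. -385.  118.]
261.5 242.5 131.7 lid z [ 470. -355.  190.] rim z [ 467. -387.  118.]
343.5 91.5 180.9 lid z [ 505. -277.  190.] rim z [ 519. -273.  118.]
279.5 268.5 165.1 lid z [ 480. -369.  190.] rim z [ 482. -408.  118.]
```

Request:
carry_out:
  moves:
    - [[-1,-0.04,0.02,0.6,0],[-1,0,0,0.6,0],[-1,0,0,0.4,0],[-1,0,0,0.2,0],[-1,0,0,0.1,0],[-1,0,0,0,0]]

```text
time: 75.97
ee_pos: [0.4827, -0.3725, 0.1432]
eef_rot: [0.688, 0.726, 0.0, -0.001]
wrist_force: [-1.0, -0.1, -2.9]
grip_width: 0.0298
grasp_force: 60.2
```

Request:
carry_out:
  moves:
    - [[-1,0,0,0.06,0],[-1,0,0,0.06,0],[-1,0,0,0,0]]

```text
time: 76.22
ee_pos: [0.483, -0.3733, 0.1407]
eef_rot: [0.688, 0.725, -0.0, 0.0]
wrist_force: [0.3, 1.1, -3.5]
grip_width: 0.0297
grasp_force: 60.2
```

Request:
carry_out:
  moves:
    - [[-1,0,0,0.06,0],[-1,0,0,0.05,0],[-1,0,0,0,0]]

```text
time: 76.47
ee_pos: [0.4826, -0.373, 0.1367]
eef_rot: [0.688, 0.725, 0.0, -0.0]
wrist_force: [-0.0, -0.8, -3.2]
grip_width: 0.0299
grasp_force: 60.2
```

Request:
carry_out:
  moves:
    - [[-1,0,0,0.05,0],[-1,0,0,0.03,0],[-1,0,0,0,0]]

```text
time: 76.72
ee_pos: [0.4828, -0.3733, 0.136]
eef_rot: [0.688, 0.725, -0.0, -0.0]
wrist_force: [-3.1, 3.8, 4.5]
grip_width: 0.0297
grasp_force: 61.1
```

Request:
carry_out:
  moves:
    - [[0.5,0,0,0,0],[0.5,0,0,0,0],[0.5,0,0,0,0],[0.5,0,0,-0.5,0],[0.5,0,0,-1,0],[0.5,0,0,-1,0],[0.5,0,0,-1,0],[0.5,0,0,-0.5,0]]

```text
time: 77.38
ee_pos: [0.4839, -0.3744, 0.2593]
eef_rot: [0.688, 0.725, -0.0, 0.003]
wrist_force: [0.4, -0.3, 0.9]
grip_width: 0.0642
grasp_force: 0.0
```

Request:
carry_out:
  moves:
    - [[0.5,1,0,0,0],[0.5,1,0,0,0],[0.5,1,0,0,0],[0.5,1,0,0,0],[0.5,1,0,0,0],[0.5,1,0,0,0],[0.5,1,0,0,0],[0.5,0,0,0,0]]

```text
time: 78.05
ee_pos: [0.4716, -0.1596, 0.2546]
eef_rot: [0.687, 0.727, 0.001, -0.0]
wrist_force: [-0.1, -0.5, 0.2]
grip_width: 0.0641
grasp_force: 0.0
```

```bash
python3 - <<'E'
from h import *
print(manip.observe()['ee_pos'])
balls('top')
P=[]
for n,box in (('top',(400,470,230,300)),('scene',(340,430,240,340))):
    im=manip.grab_frame(n);g=cv2.cvtColor(im,cv2.COLOR_RGB2GRAY)[box[2]:box[3],box[0]:box[1]]
    N,l,s,c=cv2.connectedComponentsWithStats((g<55).astype(np.uint8)); pr=proj(n,np.array([.4825,-.373,.146]))
    for i in range(1,N):
        if 30<s[i,4]<600: print(n,'knob',(c[i]+[box[0],box[2]]).round(1),s[i],'pred',pr.round(1))
    big=cv2.resize(g,None,fx=3,fy=3,interpolation=cv2.INTER_CUBIC)
    # disc ellipse: bright metal contour compare with predicted outline at z=.126
    cv2.imwrite(f'pics/end_{n}.png',big)
    e=cv2.Canny(cv2.cvtColor(im,cv2.COLOR_RGB2GRAY),40,120); dt=cv2.distanceTransform(255-e,cv2.DIST_L2,3)
    for z in (.122,.126,.130,.136):
        d=[dt[int(round(v)),int(round(u))] for u,v in (proj(n,np.array([.4825+.087*np.cos(a),-.373+.087*np.sin(a),z])) for a in np.linspace(0,6.28,72))]
        print(n,z,np.round(np.mean(d),2),np.round(np.reshape(d,(8,9)).mean(1),1))
E
```

```text
[ 0.47158467 -0.15958361  0.25460905]
top knob [435.7 264.4] [ 28  28  16  14 179] pred [434.2 263.9]
top knob [408.9 289.5] [ 6 53  7 17 59] pred [434.2 263.9]
top 0.122 1.13 [0.3 0.1 2.5 1.6 1.  1.6 1.3 0.6]
top 0.126 0.92 [0.3 0.4 2.3 1.5 0.8 1.  0.5 0.5]
top 0.13 0.82 [0.5 0.6 2.4 1.4 0.4 0.5 0.5 0.2]
top 0.136 0.87 [0.8 1.  2.2 1.2 0.2 0.7 0.7 0.1]
scene knob [423.7 253.5] [ 77   7  13  16 135] pred [384.7 298.2]
scene knob [386.4 299.4] [ 40  51  14  18 195] pred [384.7 298.2]
scene 0.122 0.96 [0.3 0.8 1.2 1.4 0.6 0.9 1.6 0.9]
scene 0.126 0.91 [0.8 1.6 1.  0.7 0.3 1.5 1.2 0.1]
scene 0.13 1.17 [1.7 2.3 0.9 0.2 1.2 1.8 0.7 0.5]
scene 0.136 1.99 [3.3 2.9 1.  1.  2.5 2.4 0.6 2.1]
```

```bash
python3 -c "
from bench import manip
print(manip.job_done())"
```

```text
the job is handed in; nothing more can be done
None
```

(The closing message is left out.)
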